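Pry open the junction box cover

TASK

Slide the brass valve sideways along the table, upright and without lifting it, until it is clear of the yellow-marked pry notch under the cover's front edge on the grey junction box. Then use the flat blade of the orange-handled pry tool to lever up the hinged cover from the notch and swing it back until it stands about upright, never touching the cover with the gripper or arm. Finally lay the pry tool flat across both blocks of its wooden rest and let go, leaving the other things on the table undisturbed.

Things in the scene. Friction and masses are not known exactly. Their poses are not given: they have to be found in the camera images.
- box: grey junction box fixed to the table, 130 (x) x 160 (y) x 62 mm high without its cover, walls 5 mm, contents lower than 30 mm. Origin: centre of the underside. -x face is the front, the hinge runs along the +x top edge. A yellow piece of the front wall, in its middle, 60 mm wide, is only 50 mm high: this leaves a slot 60 wide, 12 mm high under the shut cover's front edge, open to the inside
- notch (a point): centre of the slot in the outer front face of the box, 56 mm above the table; same axes as the box
- cover (a joint): angle of the box's cover, rad: 0 shut, 1.57 upright, stop at 1.92. Flat grey plate 130 x 160 x 8 mm, about 0.18 kg, no handle, flush with the box's sides and front, with a 60 mm yellow mark on top right above the notch. Stiff hinge, no latch: the cover stays where it is left; 3 to 4 N under its front edge lift it
- cover_edge (a point): middle of the cover's lower front edge; it moves with the cover (62 mm above the table when shut), 130 mm from the hinge
- cover_hinge (a point): middle of the hinge line, at the level of the cover's underside (62 mm above the table), on the back face of the box; the hinge axis is the box's y
- pry: pry tool, 190 mm long, 0.14 kg: orange handle 95 x 24 (wide) x 22 (high) mm, steel blade 95 x 30 x 3 mm, undersides in one plane. Origin: middle of the length, at the underside, where blade meets handle; +x along the blade, handle x = -95 to 0, blade 0 to 95 mm, z up as it lies. Starts on its rest, blade pointing roughly away from the robot
- pry_tip (a point): middle of the blade's end edge, 95 mm from the tool's origin
- rest: wooden tool rest fixed to the table: board 190 x 60 x 6 mm with two cross blocks, each 30 (along x) x 60 mm, tops 35 mm above the table, centred 65 mm either side of the middle; the 100 mm gap between them leaves room for fingers. Origin: centre of the underside, x along the length
- valve: brass valve with red handwheel, loose, upright on the table just in front of the notch, 66 mm high, 0.35 to 0.65 kg; round foot 60 mm in diameter, 16 mm thick, neck 40 mm, handwheel 52 mm in diameter. Origin: centre of the underside. Clear when its axis is over 70 mm to either side of the notch's middle (along the box's y)
- coupling: bystander: white plastic pipe coupling standing upright, 60 mm diameter, 80 mm high, beside the box. Origin: centre of its underside
- tap: bystander: copper stop tap standing upright, 54 mm base, 78 mm high, short spout, beside the box (it and the coupling may be on either side). Origin: centre of its underside
- motor: bystander: small blue electric motor on a foot plate, 120 x 90 mm, 113 mm high. Origin: centre of its underside
- jar: bystander: glass jar with red lid, 72 mm diameter, 100 mm high, left of the box. Origin: centre of its underside
- pipe: bystander: grey plastic pipe 180 mm long on a flat steel strip, 58 mm high, right of the box. Origin: centre of its underside
- wrench: bystander: steel wrench lying flat, about 180 mm long. Origin: centre of its underside
- cup: bystander: blue mug, 84 mm diameter, 90 mm high. Origin: centre of its underside
There are look-alikes about, which are no part of the job. What is meant by the pry is not purple, and is the smaller of those in its own colour.

How it is judged:
By the outcome, as a careful person would: the job done as asked, in the order asked, and still so for the second after the job is handed in, with the robot touching nothing.
It also fails if it takes over 64 s, if anything falls off the work surface, if the arm or the gripper's body presses on something with over 40 N, if the wrist force passes 120 N, or if a joint passes its speed limit or range.

ROBOT

A 6-joint arm with a two-finger parallel gripper is mounted at the origin on the work surface. World frame = base frame: x ahead of the robot, y to its left, z up, the work surface at z = 0. Lengths are in m, angles in degrees, forces in N, time in s.
With the tool pointing down it reaches from about 0.3 to 0.75 m from the base axis. Payload 8.5 kg.
Tool frame: the origin (TCP) lies midway between the tips of the shut fingers; the grasp point (between the pads) lies 19 mm behind it; z points along the fingers, y is the direction in which the jaws open and shut (so a half turn about z gives the same grasp; the last joint's range is limited). The gripper opens to 85 mm and grips with 20 to 120 N. Pads are 22 mm wide; open, the fingers measure 114 mm over their backs; the gripper's body (76 mm by 85 mm) begins 54 mm behind the grasp point. The pads swing forward as they close: fully open they stand 13 mm farther back than shut.
Start: joints at [56.878, 21.807, 74.336, -0, 83.858, -12.336], TCP at [0.195, 0.514, 0.231] pointing down, gripper open.
Joint ranges: [-178.18, 178.18], [-50.72, 133.34], [12.68, 142.11], [-81.47, 261.47], [9.98, 163.14], [-165.26, 165.26]. Speed limits (degrees/s): [136.94, 136.94, 180, 180, 180, 180].

INTERFACE

Orientations are given as a 3x3 rotation matrix whose columns are the frame's x, y, z axes.
In Python, from rig import env, eyes, close_job gives the robot as it stands.
- The arm moves only by the tool jog_arm, never from a script. Its argument "deltas" is one flat list of numbers, 7 for each row, row after row: the shift along the tool's x, y, z in units of 0.75 m (1.0 is 0.75 m), then the turn, a rotation vector about the tool's x, y, z in units of 180 degrees (1.0 is 180 degrees), then the gripper command: -1 is fully open, 1 is shut, values between are in proportion. In form: [dx, dy, dz, ax, ay, az, fingers, dx, dy, dz, ax, ay, az, fingers, ...]. A call has 1 to 12 rows; each row is the pose to reach, as a shift and turn from the pose commanded when the call began, along the tool's axes at that moment, turning the shorter way round; what a row does not reach only later rows make up. A row lasts 1/12 s, in which the tool goes at most 41.7 mm and 7.16 degrees, less where a joint would pass 70% of its speed; a pose out of reach is approached as far as the arm can. A call with a number of a shift or a turn outside -1 to 1 is refused whole. A call with a gripper value outside its range is refused whole. The fingers move at their own pace and stop on an object; "grip_force" is the grip in N (left out, the last holds). Time passes only in rows, so rows that repeat a pose let the fingers close. It gives the time, the measured TCP pose, the force and the opening at its end, in the units of the state.
- env.observe(): the state, without advancing time (a new reading comes with each control period).
- eyes.get_image(name): name is "scene" or "top" or "wrist"; returns the picture (384x512x3 uint8, red, green, blue); there is no depth.
- eyes.camera_params(name): a dict with "intrinsics" (3x3 intrinsics, pixels), "R" (3x3) and "t" (3): a world point X has camera coordinates R X + t; the wrist camera has in their place "mount" (4x4, takes a point from camera to tool coordinates, whose origin is the TCP and whose axes are the flange's). Camera axes: x right, y down, z forward; pixel columns grow to the right and rows downward; lengths in m; the calibration is good to about 2 mm. A picture is of the moment at which its call begins: read the wrist's pose just before it. camera_params takes no time and is no camera call.
- close_job(): hands the job in, once; it reports no verdict.
The state is a dict: "time_s": time; "q": joint angles; "qvel": joint speeds; "joint_efforts": joint torques, N m; "position": TCP position; "tool_rot": TCP orientation; "ft_force": force on the tool from outside, world axes, zero at the start; "wrist_torque": the same for the moment, N m; "grip_width": finger opening in m.
Only numpy, scipy, OpenCV 4.12 (cv2) and the standard library are available. Lean on these libraries where they do the work, as an engineer would, in place of code of your own. Each camera call takes 0.05 s, during which the arm holds its last target.

## Working session

There is one attempt and no reset: what is moved stays moved. The work goes in short steps, Python scripts to look and compute and a tool call to move; the robot and the scene stay as the last step left them, time stands still between calls to the robot, and variables do not carry over. Pictures are saved under pics/ and viewed, and the job is handed in when it is done.

Besides the shell and the picture viewer there is one more tool, called after "Call:" by a JSON object that holds its "name" and its "arguments", one argument or row to a line. jog_arm: Moves the arm, as the interface text tells. Its arguments: {"type":"object","properties":{"deltas":{"type":"array"},"grip_force":{"type":"number"}},"required":["deltas"]}

```bash
ls; mkdir -p pics; python3 - <<'E'
from rig import env, eyes
import cv2
s=env.observe()
print({k:s[k] for k in('time_s','position','tool_rot','ft_force','grip_width')})
for n in('scene','top'):
    cv2.imwrite(f'pics/{n}0.png',eyes.get_image(n)[:,:,::-1]); p=eyes.camera_params(n); print(n,p)
print(eyes.camera_params('wrist'))
E
```

```text
pics
{'time_s': 0.0, 'position': array([0.19500655, 0.5139407 , 0.23071213]), 'tool_rot': array([[-9.34914621e-01,  3.54871806e-01, -8.07393431e-04],
       [ 3.54872584e-01,  9.34913855e-01, -1.23772349e-03],
       [ 3.15610133e-04, -1.44368758e-03, -9.99998908e-01]]), 'ft_force': array([-0.05681285, -0.37795286,  0.23250101]), 'grip_width': 0.08523253980354246}
scene {'intrinsics': array([[409.03664276,   0.        , 252.66775849],
       [  0.        , 409.03664276, 200.57985051],
       [  0.        ,   0.        ,   1.        ]]), 'R': array([[ 0.82187662,  0.56963357,  0.00603448],
       [ 0.46773899, -0.66873905, -0.57793453],
       [-0.32517542,  0.47781344, -0.81606082]]), 't': array([-0.39282701, -0.1822178 ,  1.72077599])}
top {'intrinsics': array([[421.43103371,   0.        , 260.74268506],
       [  0.        , 421.43103371, 190.74497732],
       [  0.        ,   0.        ,   1.        ]]), 'R': array([[-0.01929851, -0.99974849,  0.01142429],
       [-0.98953873,  0.01746498, -0.14320642],
       [ 0.14297088, -0.01406845, -0.9896269 ]]), 't': array([-0.00619164,  0.45828259,  1.2911545 ])}
{'intrinsics': array([[282.03427522,   0.        , 262.57190213],
       [  0.        , 282.03427522, 191.43460209],
       [  0.        ,   0.        ,   1.        ]]), 'mount': array([[ 1.03460760e-03, -9.64667061e-01, -2.63469905e-01,
         6.65485540e-02],
       [ 9.99999417e-01,  1.07922634e-03, -2.46217957e-05,
        -6.37414532e-04],
       [ 3.08095495e-04, -2.63469726e-01,  9.64667616e-01,
        -1.42870762e-01],
       [ 0.00000000e+00,  0.00000000e+00,  0.00000000e+00,
         1.00000000e+00]])}
```

View pics/scene0.png

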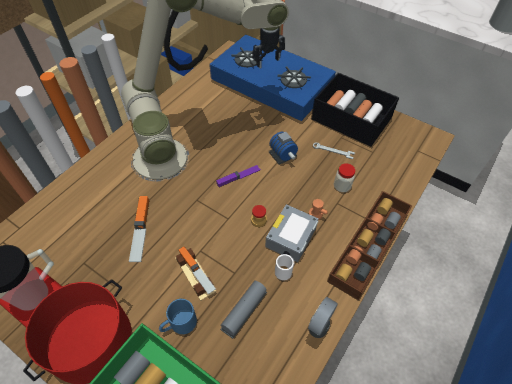

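View pics/top0.png

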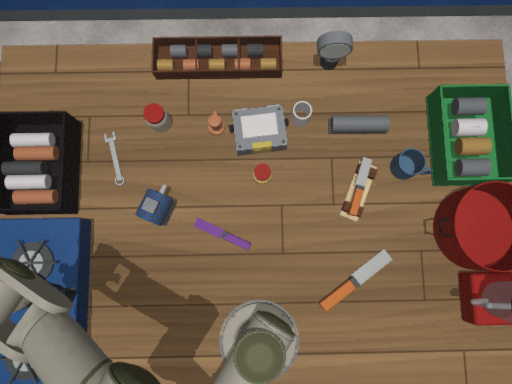

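Things that could be taken for the pry tool, in top-view pixels:
- Orange tool on the wooden rest (360,188).
- Larger orange tool on the table (355,281).
- Purple tool (222,234).

I choose the one on the rest because it is orange and the smaller of the two. I'll check that in a close crop.

```bash
cat > h.py <<'E'
import numpy as np, cv2
from rig import env, eyes
def ray(n,uv):
    p=eyes.camera_params(n); K,R,t=p['intrinsics'],np.array(p['R']),np.array(p['t'])
    d=R.T@np.linalg.solve(K,np.array([uv[0],uv[1],1.])); return -R.T@t,d
def plane(n,uv,z):
    c,d=ray(n,uv); return c+d*(z-c[2])/d[2]
def proj(n,X):
    p=eyes.camera_params(n); c=np.array(p['R'])@np.array(X)+p['t']; u=p['intrinsics']@c; return u[:2]/u[2]
def crop(f,x,y,w,h,k,o):
    a=cv2.imread(f)[y:y+h,x:x+w]; cv2.imwrite(o,cv2.resize(a,None,fx=k,fy=k,interpolation=cv2.INTER_CUBIC))
E
python3 - <<'E'
from h import *
crop('pics/top0.png',325,140,75,95,6,'pics/c_rest.png')
crop('pics/top0.png',200,90,130,100,6,'pics/c_box.png')
crop('pics/scene0.png',165,235,70,75,6,'pics/c_rest_s.png')
crop('pics/scene0.png',235,185,110,100,6,'pics/c_box_s.png')
E
```

```text
(no output)
```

View pics/c_rest.png

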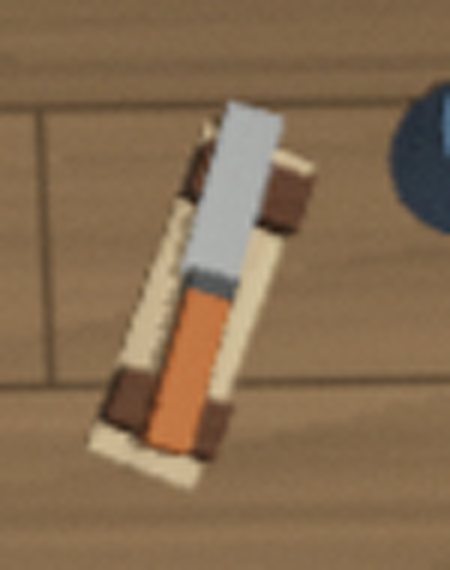

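View pics/c_box.png

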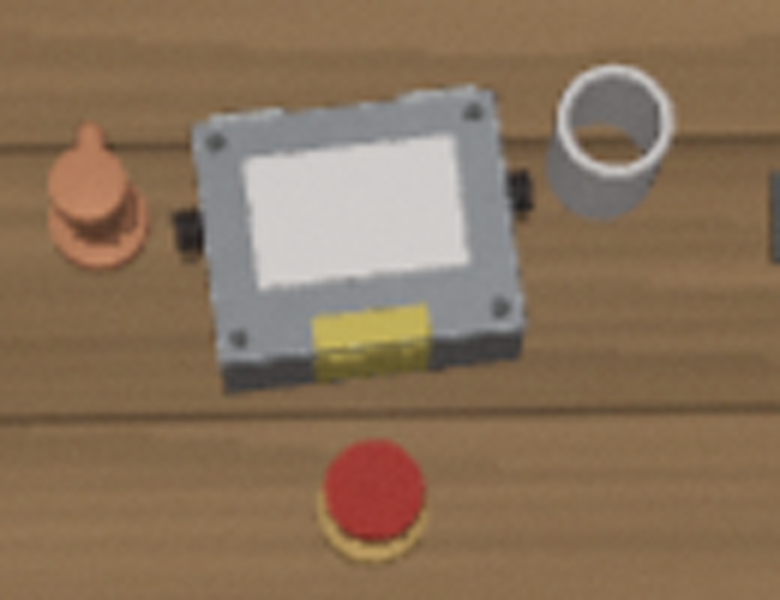

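View pics/c_rest_s.png

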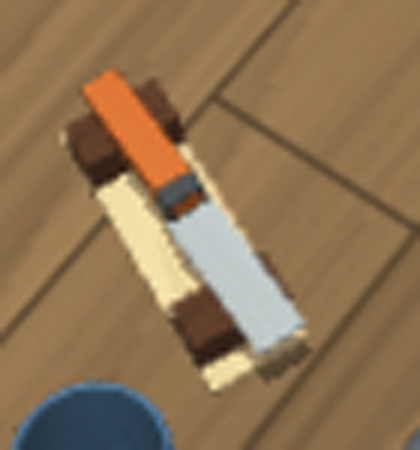

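View pics/c_box_s.png

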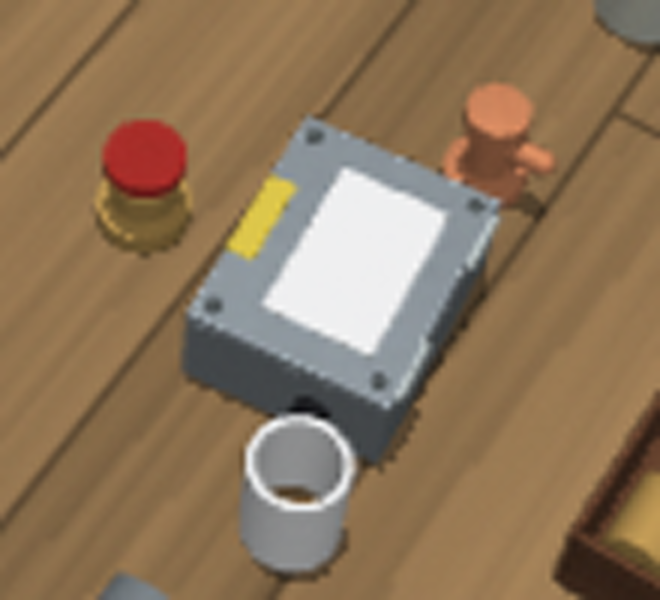

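The crop confirms it: the smaller orange tool lies on the rest with its blade pointing away, from about (361,158) to (354,216) in the top view. The bigger orange one lies on bare table. The box corners and the yellow mark (about 262,146) are clear, and the valve's wheel is at (262,172).

```bash
python3 - <<'E'
from h import *
T=lambda x,y:(200+(x+.5)/6-.5,90+(y+.5)/6-.5)
np.set_printoptions(precision=4,suppress=True)
P=lambda *a:plane('top',*a)
c=[P(T(*p),.070) for p in((195,125),(492,88),(523,330),(222,365))]
print('box',np.array(c)); m=np.mean(c,0); print('centre',m)
print('sides',[np.linalg.norm(c[i]-c[(i+1)%4]) for i in range(4)])
yd=c[0]-c[1]+c[3]-c[2]; xd=c[0]-c[3]+c[1]-c[2]
print('yaw',np.degrees(np.arctan2(-yd[0],yd[1])),np.degrees(np.arctan2(xd[1],xd[0])))
S=lambda x,y:(235+(x+.5)/6-.5,185+(y+.5)/6-.5)
cs=[plane('scene',S(*p),.070) for p in((312,116),(500,205),(385,408),(187,310))]
print('scene box',np.array(cs),np.mean(cs,0))
print('valve top',P(T(374,490),.066), 'scene',plane('scene',S(146,158),.066))
print('coupling',P(T(617,123),.08),'tap',P(T(97,222),.008))
R=lambda x,y:(325+(x+.5)/6-.5,140+(y+.5)/6-.5)
print('blade tip corners',[P(R(*p),.038) for p in((230,102),(283,118))],'blade root',[P(R(*p),.038) for p in((186,272),(236,285))])
print('handle end',[P(R(*p),.057) for p in((148,443),(193,455))],[P(R(*p),.057) for p in((187,285),(232,298))])
print('rest board',[P(R(*p),.006) for p in((205,120),(315,165),(198,490),(88,445))])
Q=lambda x,y:(165+(x+.5)/6-.5,235+(y+.5)/6-.5)
print('scene tip',[plane('scene',Q(*p),.038) for p in((305,325),(258,353))],'end',[plane('scene',Q(*p),.057) for p in((82,88),(112,70))])
print('cup',P((408,163),.09))
E
```

```text
box [[ 0.7089  0.0709  0.07  ]
 [ 0.7267 -0.0851  0.07  ]
 [ 0.5961 -0.0977  0.07  ]
 [ 0.5801  0.0582  0.07  ]]
centre [ 0.653  -0.0134  0.07  ]
sides [np.float64(0.15693386019020544), np.float64(0.13121915032764409), np.float64(0.15666878300846815), np.float64(0.12943726159217525)]
yaw 6.181608839474881 5.568107797469329
scene box [[ 0.5875  0.0597  0.07  ]
 [ 0.7139  0.069   0.07  ]
 [ 0.7278 -0.0873  0.07  ]
 [ 0.6008 -0.0981  0.07  ]] [ 0.6575 -0.0142  0.07  ]
valve top [ 0.514 -0.019  0.066] scene [ 0.5203 -0.0218  0.066 ]
coupling [ 0.7032 -0.1489  0.08  ] tap [0.6763 0.128  0.008 ]
blade tip corners [array([ 0.5613, -0.3412,  0.038 ]), array([ 0.5521, -0.3689,  0.038 ])] blade root [array([ 0.4706, -0.3132,  0.038 ]), array([ 0.4633, -0.3391,  0.038 ])]
handle end [array([ 0.3796, -0.2845,  0.057 ]), array([ 0.373 , -0.3072,  0.057 ])] [array([ 0.4609, -0.3087,  0.057 ]), array([ 0.4537, -0.3316,  0.057 ])]
rest board [array([ 0.5587, -0.3356,  0.006 ]), array([ 0.5329, -0.3939,  0.006 ]), array([ 0.3585, -0.3213,  0.006 ]), array([ 0.3835, -0.2639,  0.006 ])]
scene tip [array([ 0.566 , -0.3421,  0.038 ]), array([ 0.555 , -0.3695,  0.038 ])] end [array([ 0.3791, -0.3065,  0.057 ]), array([ 0.3855, -0.2877,  0.057 ])]
cup [ 0.5273 -0.4641  0.09  ]
```

```bash
cat >> h.py <<'E'
from scipy.spatial.transform import Rotation as Ro
np.set_printoptions(precision=4,suppress=True)
def rot(a,pitch=0):
    # tool down, tool x at world yaw a (deg); pitch>0 raises the pry tip (tip along -toolx)
    a=np.radians(a); x=np.array([np.cos(a),np.sin(a),0]); z=np.array([0,0,-1.]); R=np.c_[x,np.cross(z,x),z]
    return R@Ro.from_rotvec([0,np.radians(pitch),0]).as_matrix()
def go(p,R,ref=None):
    s=env.observe(); p0,R0=ref or (s['position'],s['tool_rot'])
    d=R0.T@(np.array(p)-p0)/.75; r=Ro.from_matrix(R0.T@R).as_rotvec()/np.pi
    print('go',np.round(np.r_[d,r],4).tolist())
def st():
    s=env.observe(); R=s['tool_rot']; print('t',round(s['time_s'],2),'p',s['position'],'yaw',np.degrees(np.arctan2(R[1,0],R[0,0])),'z',R[:,2],'F',s['ft_force'],'w',s['grip_width'],'q',s['q'])
E
python3 - <<'E'
from h import *
go((.517,-.02,.2),rot(185.7))
E
```

```text
go [-0.654, -0.5132, 0.0415, -0.0004, -0.0002, -0.1471]
```

Call:
{"name": "jog_arm", "arguments": {
  "deltas": [-0.654, -0.513, 0.041, 0, 0, -0.147, -1, -0.654, -0.513, 0.041, 0, 0, -0.147, -1, -0.654, -0.513, 0.041, 0, 0, -0.147, -1, -0.654, -0.513, 0.041, 0, 0, -0.147, -1, -0.654, -0.513, 0.041, 0, 0, -0.147, -1, -0.654, -0.513, 0.041, 0, 0, -0.147, -1, -0.654, -0.513, 0.041, 0, 0, -0.147, -1, -0.654, -0.513, 0.041, 0, 0, -0.147, -1, -0.654, -0.513, 0.041, 0, 0, -0.147, -1, -0.654, -0.513, 0.041, 0, 0, -0.147, -1, -0.654, -0.513, 0.041, 0, 0, -0.147, -1, -0.654, -0.513, 0.041, 0, 0, -0.147, -1],
  "grip_force": 20
}}

```text
time_s: 1.1
position: [0.4449, 0.0994, 0.2074]
tool_rot: [[-0.995, -0.099, -0.0], [-0.099, 0.995, 0.0], [0.0, 0.0, -1.0]]
ft_force: [0.3, 1.2, -0.3]
grip_width: 0.0853
```

```bash
python3 - <<'E'
from h import *
st();go((.517,-.02,.2),rot(185.7))
E
```

```text
t 1.1 p [0.4449 0.0994 0.2074] yaw -174.3398365778639 z [-0.0003  0.0001 -1.    ] F [ 0.2858  1.179  -0.2837] w 0.08529936585315773 q [ -2.3462  13.624   90.811    0.0034  75.5803 -98.0072]
go [-0.0799, -0.1679, 0.0098, 0.0, -0.0001, -0.0002]
```

Call:
{"name": "jog_arm", "arguments": {
  "deltas": [-0.08, -0.168, 0.01, 0, 0, 0, -1, -0.08, -0.168, 0.01, 0, 0, 0, -1, -0.08, -0.168, 0.01, 0, 0, 0, -1, -0.08, -0.168, 0.01, 0, 0, 0, -1, -0.08, -0.168, 0.01, 0, 0, 0, -1, -0.08, -0.168, 0.01, 0, 0, 0, -1]
}}

```text
time_s: 1.6
position: [0.5162, -0.018, 0.1995]
tool_rot: [[-0.995, -0.098, -0.001], [-0.098, 0.995, 0.001], [0.001, 0.001, -1.0]]
ft_force: [-0.8, 0.5, 0.3]
grip_width: 0.0853
```

```bash
python3 - <<'E'
from h import *
st()
cv2.imwrite('pics/w1.png',eyes.get_image('wrist')[:,:,::-1])
st()
E
```

```text
t 1.6 p [ 0.5162 -0.018   0.1995] yaw -174.391156931357 z [-0.0014  0.0007 -1.    ] F [-0.8472  0.5135  0.2938] w 0.08534096033653715 q [ -15.149    20.0206   82.6962    0.017    77.3723 -110.7616]
t 1.65 p [ 0.5159 -0.0172  0.1998] yaw -174.31318705786165 z [-0.0011  0.0006 -1.    ] F [-0.3813  0.222   0.9977] w 0.08560742250332781 q [ -15.0716   19.9631   82.7339    0.0181   77.3714 -110.7624]
```

View pics/w1.png

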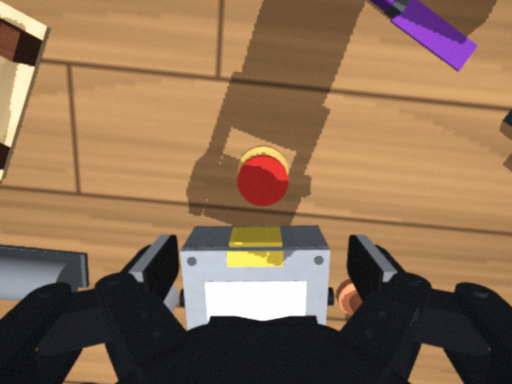

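The wrist view shows the red handwheel at (262,180), with the box's front edge running level from about (184,250) to (328,250) below it and the yellow mark centred at x=255.

```bash
cat >> h.py <<'E'
def wplane(uv,z,s=None):
    s=s or env.observe(); p=eyes.camera_params('wrist'); M=p['mount']; R=s['tool_rot']
    d=R@M[:3,:3]@np.linalg.solve(p['intrinsics'],[uv[0],uv[1],1.]); c=s['position']+R@M[:3,3]
    return c+d*(z-c[2])/d[2]
def wproj(X,s=None):
    s=s or env.observe(); p=eyes.camera_params('wrist'); M=p['mount']
    q=M[:3,:3].T@(s['tool_rot'].T@(np.array(X)-s['position'])-M[:3,3]); u=p['intrinsics']@q; return u[:2]/u[2]
E
python3 - <<'E'
from h import *
im=cv2.imread('pics/w1.png').astype(int); b,g,r=im[...,0],im[...,1],im[...,2]
m=((r>120)&(g<60)&(b<60)).astype(np.uint8); n,l,s,c=cv2.connectedComponentsWithStats(m); i=1+np.argmax(s[1:,4]); print(s[i],c[i])
print('valve',wplane(c[i],.066))
crop('pics/w1.png',170,215,170,70,4,'pics/w1c.png')
E
```

```text
[ 237  156   51   50 1895] [261.9968 181.3156]
valve [ 0.514  -0.0185  0.066 ]
```

View pics/w1c.png

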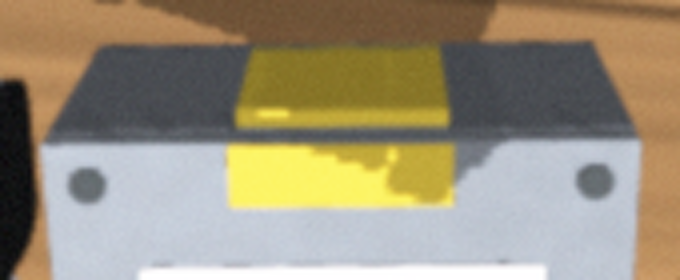

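```bash
python3 - <<'E'
from h import *
W=lambda x,y:(170+(x+.5)/4-.5,215+(y+.5)/4-.5)
a=wplane(W(43,143),.07);b=wplane(W(638,138),.07);print(a,b,(a+b)/2,np.linalg.norm(a-b)); d=b-a; print(np.degrees(np.arctan2(-d[0],d[1])))
print('mark',(wplane(W(228,144),.07)+wplane(W(453,141),.07))/2)
a=wplane(W(236,124),.05);b=wplane(W(448,124),.05);print('yellow wall top',a,b,(a+b)/2)
go((.5145,-.0185,.003),rot(185.7))
E
```

```text
[ 0.5967 -0.0973  0.07  ] [0.5795 0.0597 0.07  ] [ 0.5881 -0.0188  0.07  ] 0.15798435633739463
6.267388790927248
mark [ 0.5887 -0.0187  0.07  ]
yellow wall top [ 0.5961 -0.0483  0.05  ] [0.5901 0.0115 0.05  ] [ 0.5931 -0.0184  0.05  ]
go [0.0018, -0.0018, 0.2625, 0.0002, -0.0003, -0.0001]
```

Call:
{"name": "jog_arm", "arguments": {
  "deltas": [0.002, -0.002, 0.2, 0, 0, 0, -1, 0.002, -0.002, 0.2, 0, 0, 0, -1, 0.002, -0.002, 0.2, 0, 0, 0, -1, 0.002, -0.002, 0.22, 0, 0, 0, -1, 0.002, -0.002, 0.24, 0, 0, 0, -1, 0.002, -0.002, 0.255, 0, 0, 0, -1, 0.002, -0.002, 0.26, 0, 0, 0, -0.5, 0.002, -0.002, 0.26, 0, 0, 0, -0.5, 0.002, -0.002, 0.26, 0, 0, 0, -0.5, 0.002, -0.002, 0.26, 0, 0, 0, -0.5]
}}

```text
time_s: 2.48
position: [0.5157, -0.0193, 0.0062]
tool_rot: [[-0.995, -0.1, 0.002], [-0.1, 0.995, -0.001], [-0.002, -0.001, -1.0]]
ft_force: [-0.1, -0.2, -0.8]
grip_width: 0.0639
```

```bash
python3 - <<'E'
from h import *
st()
cv2.imwrite('pics/w2.png',eyes.get_image('wrist')[:,:,::-1])
E
```

```text
t 2.48 p [ 0.5157 -0.0193  0.0062] yaw -174.28611418976556 z [ 0.002  -0.0005 -1.    ] F [-0.0939 -0.1729 -0.829 ] w 0.06386787975365037 q [ -15.3056   34.6455   96.4545    0.002    48.7818 -111.0208]
```

View pics/w2.png

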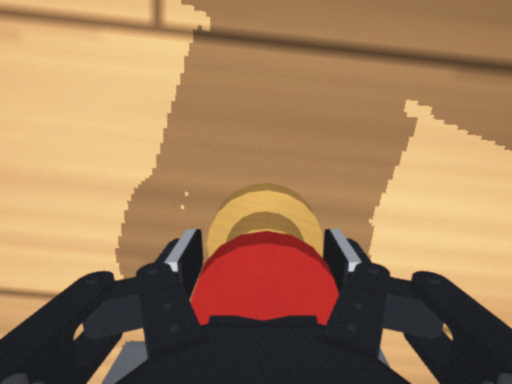

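The valve sits centred between the two finger tips at (183,250) and (340,250), with a small gap on each side. I'll slide it 110 mm towards the box's +y.

Call:
{"name": "jog_arm", "arguments": {
  "deltas": [0, 0.005, 0, 0, 0, 0, -0.5, 0, 0.015, 0, 0, 0, 0, -0.5, 0, 0.028, 0, 0, 0, 0, -0.5, 0, 0.043, 0, 0, 0, 0, -0.5, 0, 0.058, 0, 0, 0, 0, -0.5, 0, 0.073, 0, 0, 0, 0, -0.5, 0, 0.088, 0, 0, 0, 0, -0.5, 0, 0.103, 0, 0, 0, 0, -0.5, 0, 0.118, 0, 0, 0, 0, -0.5, 0, 0.131, 0, 0, 0, 0, -0.5, 0, 0.141, 0, 0, 0, 0, -0.5, 0, 0.147, 0, 0, 0, 0, -0.5]
}}

```text
time_s: 3.53
position: [0.504, 0.0912, 0.0049]
tool_rot: [[-0.995, -0.1, -0.001], [-0.1, 0.995, 0.0], [0.001, 0.0, -1.0]]
ft_force: [0.2, -4.2, 2.2]
grip_width: 0.064
```

```bash
python3 - <<'E'
from h import *
st()
cv2.imwrite('pics/w3.png',eyes.get_image('wrist')[:,:,::-1])
E
```

```text
t 3.53 p [0.504  0.0912 0.0049] yaw -174.2862279526027 z [-0.0006  0.0002 -1.    ] F [ 0.1831 -4.1645  2.2193] w 0.06401356210286527 q [ -3.0135  34.568   97.0349   0.0107  48.4299 -98.7343]
```

View pics/w3.png

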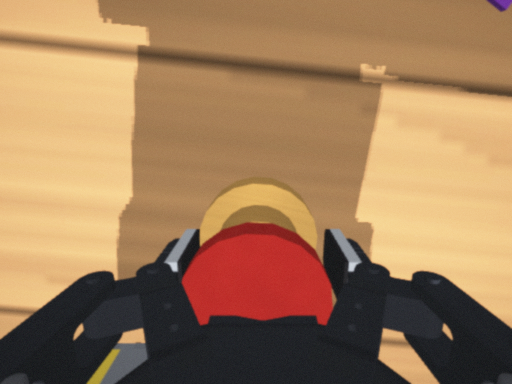

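The valve moved along still upright. I'll open the fingers and rise.

Call:
{"name": "jog_arm", "arguments": {
  "deltas": [0, -0.003, 0, 0, 0, 0, -1, 0, -0.003, 0, 0, 0, 0, -1, 0, -0.003, 0, 0, 0, 0, -1, 0, -0.003, -0.03, 0, 0, 0, -1, 0, -0.003, -0.28, 0, 0, 0, -1, 0, -0.003, -0.28, 0, 0, 0, -1, 0, -0.003, -0.28, 0, 0, 0, -1, 0, -0.003, -0.28, 0, 0, 0, -1, 0, -0.003, -0.28, 0, 0, 0, -1, 0, -0.003, -0.28, 0, 0, 0, -1]
}}

```text
time_s: 4.42
position: [0.5062, 0.0875, 0.22]
tool_rot: [[-0.995, -0.098, 0.009], [-0.098, 0.995, -0.0], [-0.009, -0.001, -1.0]]
ft_force: [-0.1, 0.8, -0.0]
grip_width: 0.0856
```

```bash
python3 - <<'E'
from h import *
st(); cv2.imwrite('pics/top1.png',eyes.get_image('top')[:,:,::-1])
go((.445,-.315,.21),rot(161.8))
E
```

```text
t 4.42 p [0.5062 0.0875 0.22  ] yaw -174.35396066048912 z [ 0.0093 -0.0003 -1.    ] F [-0.0609  0.8321 -0.0192] w 0.08557668152685627 q [ -3.4232  18.4522  81.5063   0.0152  79.511  -99.0717]
go [0.1327, -0.5262, 0.009, 0.0001, 0.0015, 0.1324]
```

View pics/top1.png

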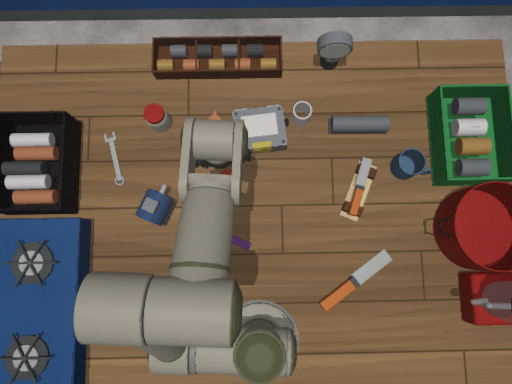

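Call:
{"name": "jog_arm", "arguments": {
  "deltas": [0.13, -0.526, 0.009, 0, 0.001, 0.132, -1, 0.13, -0.526, 0.009, 0, 0.001, 0.132, -1, 0.13, -0.526, 0.009, 0, 0.001, 0.132, -1, 0.13, -0.526, 0.009, 0, 0.001, 0.132, -1, 0.13, -0.526, 0.009, 0, 0.001, 0.132, -1, 0.13, -0.526, 0.009, 0, 0.001, 0.132, -1, 0.13, -0.526, 0.009, 0, 0.001, 0.132, -1, 0.13, -0.526, 0.009, 0, 0.001, 0.132, -1, 0.13, -0.526, 0.009, 0, 0.001, 0.132, -1, 0.13, -0.526, 0.009, 0, 0.001, 0.132, -1, 0.13, -0.526, 0.009, 0, 0.001, 0.132, -1, 0.13, -0.526, 0.009, 0, 0.001, 0.132, -1]
}}

```text
time_s: 5.47
position: [0.4455, -0.3154, 0.2061]
tool_rot: [[-0.95, 0.313, -0.006], [0.313, 0.95, 0.003], [0.006, 0.002, -1.0]]
ft_force: [0.3, 0.3, 0.2]
grip_width: 0.0855
```

```bash
python3 - <<'E'
from h import *
st(); cv2.imwrite('pics/w4.png',eyes.get_image('wrist')[:,:,::-1]);st()
go((.449,-.3196,.21),rot(161.8))
cv2.imwrite('pics/top2.png',eyes.get_image('top')[:,:,::-1])
crop('pics/top2.png',200,90,130,100,6,'pics/c_box2.png')
E
```

```text
t 5.47 p [ 0.4455 -0.3154  0.2061] yaw 161.73575796949393 z [-0.0056  0.0035 -1.    ] F [0.348  0.2953 0.1758] w 0.08545496358912538 q [ -47.6743   22.6758   77.2715   -0.1036   80.4152 -119.3922]
t 5.52 p [ 0.4459 -0.3141  0.2066] yaw 161.8373124575013 z [-0.0052  0.0032 -1.    ] F [-0.6602  0.2078  0.2578] w 0.08520974787216659 q [ -47.5585   22.5999   77.3062   -0.0962   80.4292 -119.3792]
go [-0.0061, -0.0056, -0.0045, 0.0005, -0.0019, 0.0002]
```

View pics/w4.png

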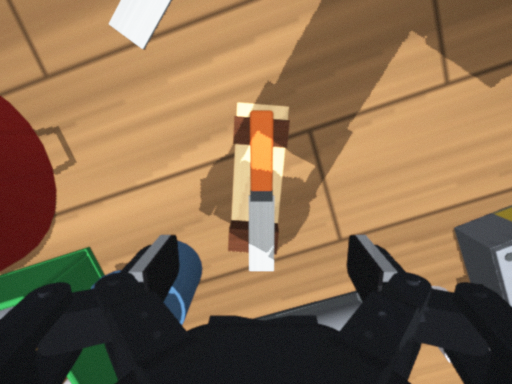

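View pics/c_box2.png

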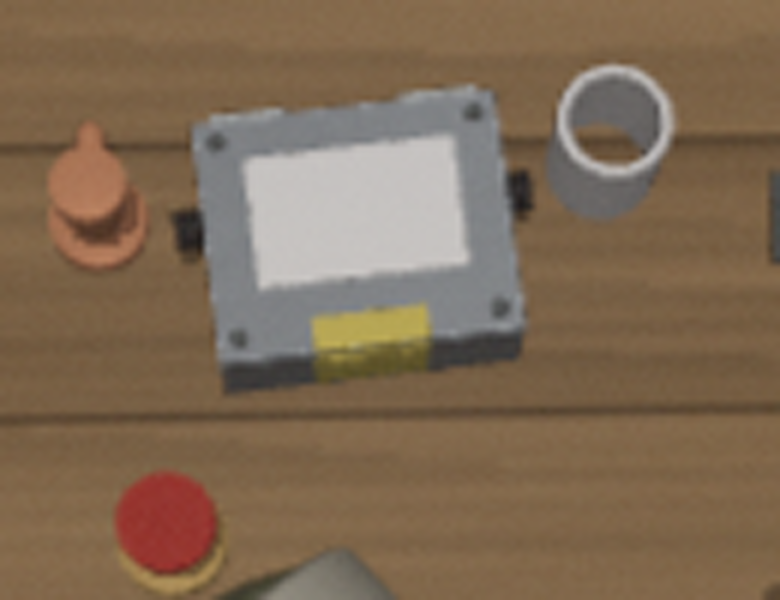

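The valve stands upright at top-view pixel (227,176), well left of the mark. The wrist view shows the tool from handle end (261,111) to blade tip (261,271), in line with the gripper.

```bash
python3 - <<'E'
from h import *
T=lambda x,y:(200+(x+.5)/6-.5,90+(y+.5)/6-.5)
v=plane('top',T(166,520),.066); print('valve',v,'along box y from notch',(v-np.array([.5895,-.019,.066]))@[-.1045,.9945,0])
crop('pics/w4.png',220,90,90,190,4,'pics/w4c.png')
im=cv2.imread('pics/w4.png').astype(int); b,g,r=im[...,0],im[...,1],im[...,2]
m=((r>180)&(g>60)&(g<150)&(b<70)).astype(np.uint8);m[:90]=0;m[200:]=0;m[:,:240]=0;m[:,285:]=0
print(cv2.minAreaRect(cv2.findNonZero(m)))
E
```

```text
valve [0.5002 0.0879 0.066 ] along box y from notch 0.11568458940722022
((261.0, 150.5), (79.0, 22.0), 90.0)
```

View pics/w4c.png

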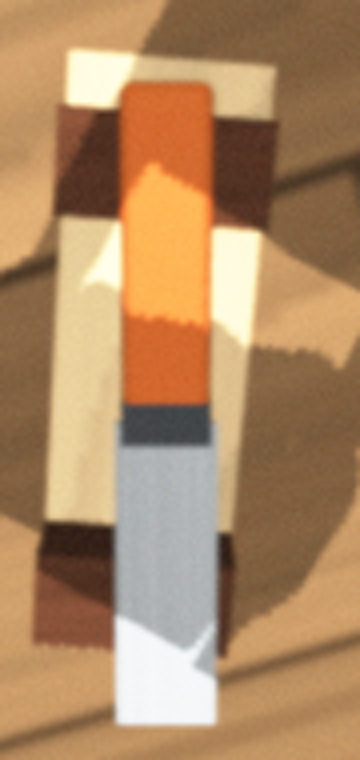

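```bash
python3 - <<'E'
from h import *
W=lambda x,y:(220+(x+.5)/4-.5,90+(y+.5)/4-.5)
t=(wplane(W(116,722),.038)+wplane(W(217,722),.038))/2
e=(wplane(W(120,84),.057)+wplane(W(212,84),.057))/2
j=(wplane(W(122,443),.057)+wplane(W(211,443),.057))/2
print('tip',t,'end',e,'ferrule front',j,'len',np.linalg.norm((t-e)[:2]),'yaw',np.degrees(np.arctan2(*(t-e)[1::-1])))
print('mid',(t+e)/2)
# rest board ends
a=[wplane(W(*p),.006) for p in ((68,52),(276,68))]; print('rest near end',a)
bl=[wplane(W(*p),.035) for p in ((57,105),(279,122),(272,228),(55,214),(40,555),(236,565),(229,655),(33,643))]
print(np.array(bl)); print('rest c',np.mean(bl,0))
u=(t-e)/np.linalg.norm(t-e); u[2]=0
G=(t+e)/2-.02*u; print('G',G); go((G[0],G[1],.027),rot(180+np.degrees(np.arctan2(u[1],u[0]))))
E
```

```text
tip [ 0.5584 -0.3522  0.038 ] end [ 0.3781 -0.2934  0.057 ] ferrule front [ 0.4672 -0.3223  0.057 ] len 0.18966275400879595 yaw -18.077933213229425
mid [ 0.4683 -0.3228  0.0475]
rest near end [array([ 0.3598, -0.3177,  0.006 ]), array([ 0.3829, -0.2613,  0.006 ])]
[[ 0.3738 -0.323   0.035 ]
 [ 0.3966 -0.2673  0.035 ]
 [ 0.4234 -0.2773  0.035 ]
 [ 0.4011 -0.3333  0.035 ]
 [ 0.4951 -0.3714  0.035 ]
 [ 0.5164 -0.3165  0.035 ]
 [ 0.5442 -0.3274  0.035 ]
 [ 0.5217 -0.3833  0.035 ]]
rest c [ 0.459  -0.3249  0.035 ]
G [ 0.4494 -0.3166  0.0475]
go [-0.0065, -0.0029, 0.2402, 0.0003, -0.0017, -0.0]
```

Call:
{"name": "jog_arm", "arguments": {
  "deltas": [-0.0065, -0.003, 0.1, 0, -0.0017, 0, -1, -0.0065, -0.003, 0.18, 0, -0.0017, 0, -1, -0.0065, -0.003, 0.18, 0, -0.0017, 0, -1, -0.0065, -0.003, 0.2, 0, -0.0017, 0, -1, -0.0065, -0.003, 0.22, 0, -0.0017, 0, -1, -0.0065, -0.003, 0.235, 0, -0.0017, 0, -1, -0.0065, -0.003, 0.242, 0, -0.0017, 0, -1, -0.0065, -0.003, 0.242, 0, -0.0017, 0, -1, -0.0065, -0.003, 0.242, 0, -0.0017, 0, -0.2, -0.0065, -0.003, 0.242, 0, -0.0017, 0, -0.2, -0.0065, -0.003, 0.242, 0, -0.0017, 0, 0.2],
  "grip_force": 120
}}

```text
time_s: 6.48
position: [0.4503, -0.3181, 0.0277]
tool_rot: [[-0.951, 0.31, 0.003], [0.31, 0.951, -0.002], [-0.004, -0.001, -1.0]]
ft_force: [0.5, -1.2, -0.1]
grip_width: 0.0515
```

```bash
python3 - <<'E'
from h import *
st(); cv2.imwrite('pics/w5.png',eyes.get_image('wrist')[:,:,::-1])
E
```

```text
t 6.48 p [ 0.4503 -0.3181  0.0277] yaw 161.92965019259432 z [ 0.0031 -0.0025 -1.    ] F [ 0.4742 -1.1551 -0.0734] w 0.051506147223013665 q [ -47.559    35.0244   89.76      0.0408   54.9922 -119.5118]
```

View pics/w5.png

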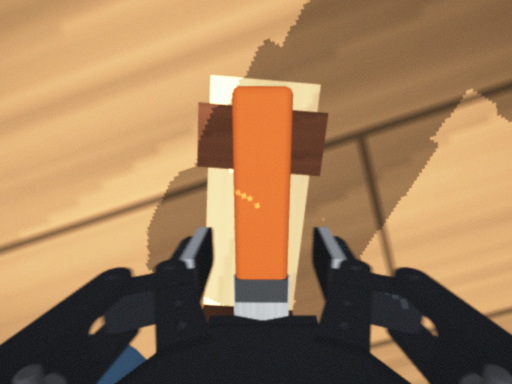

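The handle is centred between the fingers at about x=262, and the jaws are just behind the ferrule. I'll close and lift a little.

Call:
{"name": "jog_arm", "arguments": {
  "deltas": [0, 0, 0.002, 0, 0, 0, 1, 0, 0, 0.002, 0, 0, 0, 1, 0, 0, 0.002, 0, 0, 0, 1, 0, 0, 0.002, 0, 0, 0, 1, 0, 0, 0.002, 0, 0, 0, 1, 0, 0, 0.002, 0, 0, 0, 1, 0, 0, 0, 0, 0, 0, 1, 0, 0, -0.02, 0, 0, 0, 1, 0, 0, -0.06, 0, 0, 0, 1, 0, 0, -0.1, 0, 0, 0, 1, 0, 0, -0.1, 0, 0, 0, 1, 0, 0, -0.1, 0, 0, 0, 1]
}}

```text
time_s: 7.53
position: [0.4501, -0.3182, 0.1028]
tool_rot: [[-0.951, 0.31, 0.004], [0.31, 0.951, -0.003], [-0.005, -0.002, -1.0]]
ft_force: [-0.2, -0.1, -3.0]
grip_width: 0.0225
```

```bash
python3 - <<'E'
from h import *
st(); cv2.imwrite('pics/w6.png',eyes.get_image('wrist')[:,:,::-1]);cv2.imwrite('pics/s6.png',eyes.get_image('scene')[:,:,::-1])
crop('pics/s6.png',130,170,150,140,4,'pics/s6c.png')
E
```

```text
t 7.53 p [ 0.4501 -0.3182  0.1028] yaw 161.9176254714614 z [ 0.0037 -0.0033 -1.    ] F [-0.2399 -0.1157 -2.9565] w 0.022520037877247476 q [ -47.5841   29.0559   85.4663    0.0326   65.197  -119.5151]
```

View pics/w6.png

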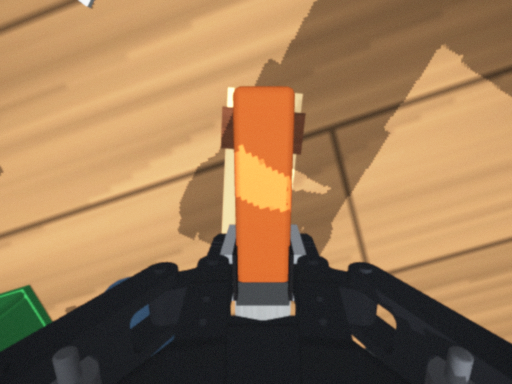

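View pics/s6c.png

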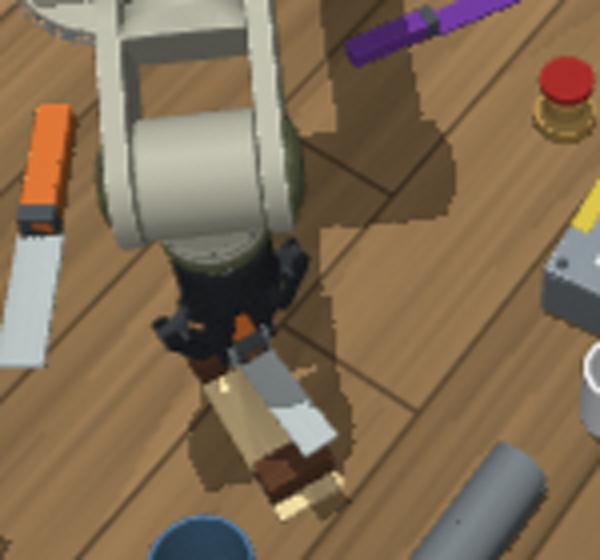

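```bash
python3 - <<'E'
from h import *
go((.4463,-.0341,.13),rot(186))
E
```

```text
go [0.1211, 0.3579, -0.0389, 0.0001, 0.0002, -0.1338]
```

Call:
{"name": "jog_arm", "arguments": {
  "deltas": [0, 0, -0.039, 0, 0, 0, 1, 0.121, 0.358, -0.039, 0, 0, -0.134, 1, 0.121, 0.358, -0.039, 0, 0, -0.134, 1, 0.121, 0.358, -0.039, 0, 0, -0.134, 1, 0.121, 0.358, -0.039, 0, 0, -0.134, 1, 0.121, 0.358, -0.039, 0, 0, -0.134, 1, 0.121, 0.358, -0.039, 0, 0, -0.134, 1, 0.121, 0.358, -0.039, 0, 0, -0.134, 1, 0.121, 0.358, -0.039, 0, 0, -0.134, 1, 0.121, 0.358, -0.039, 0, 0, -0.134, 1, 0.121, 0.358, -0.039, 0, 0, -0.134, 1, 0.121, 0.358, -0.039, 0, 0, -0.134, 1]
}}

```text
time_s: 8.63
position: [0.4468, -0.0353, 0.1301]
tool_rot: [[-0.995, -0.104, 0.001], [-0.104, 0.995, -0.001], [-0.001, -0.001, -1.0]]
ft_force: [-0.5, 0.5, -0.3]
grip_width: 0.0222
```

```bash
python3 - <<'E'
from h import *
st(); go((.4463,-.0341,.0455),rot(186))
E
```

```text
t 8.63 p [ 0.4468 -0.0353  0.1301] yaw -174.04081461363174 z [ 0.0009 -0.0011 -1.    ] F [-0.4946  0.4683 -0.3145] w 0.022171929708305668 q [ -19.6949   18.2268   99.1229   -0.0482   62.5783 -115.6318]
go [0.0006, 0.0019, 0.1128, -0.0004, 0.0003, -0.0002]
```

Call:
{"name": "jog_arm", "arguments": {
  "deltas": [0, 0.001, 0.05, 0, 0, 0, 1, 0, 0.001, 0.08, 0, 0, 0, 1, 0, 0.001, 0.105, 0, 0, 0, 1, 0, 0.001, 0.113, 0, 0, 0, 1, 0, 0.001, 0.113, 0, 0, 0, 1, 0, 0.001, 0.113, 0, 0, 0, 1, 0, 0.001, 0.113, 0, 0, 0, 1]
}}

```text
time_s: 9.22
position: [0.4476, -0.0344, 0.0469]
tool_rot: [[-0.995, -0.105, 0.004], [-0.105, 0.995, -0.002], [-0.004, -0.002, -1.0]]
ft_force: [0.1, -0.3, -1.2]
grip_width: 0.0223
```

```bash
python3 - <<'E'
from h import *
st()
for n in('scene','top','wrist'): cv2.imwrite(f'pics/{n}7.png',eyes.get_image(n)[:,:,::-1])
st()
crop('pics/scene7.png',215,170,120,100,6,'pics/s7c.png')
crop('pics/top7.png',200,90,120,100,6,'pics/t7c.png')
E
```

```text
t 9.22 p [ 0.4476 -0.0344  0.0469] yaw -174.0009706021311 z [ 0.0038 -0.002  -1.    ] F [ 0.0992 -0.3495 -1.2388] w 0.022328910694868656 q [ -19.5473   26.0338  105.1      -0.0451   48.6248 -115.5164]
t 9.37 p [ 0.4474 -0.0341  0.0468] yaw -173.9730685791823 z [ 0.0037 -0.0019 -1.    ] F [-0.035   0.9243 -2.2159] w 0.022235247591427525 q [ -19.5157   26.0284  105.1394   -0.045    48.5941 -115.5127]
```

View pics/s7c.png

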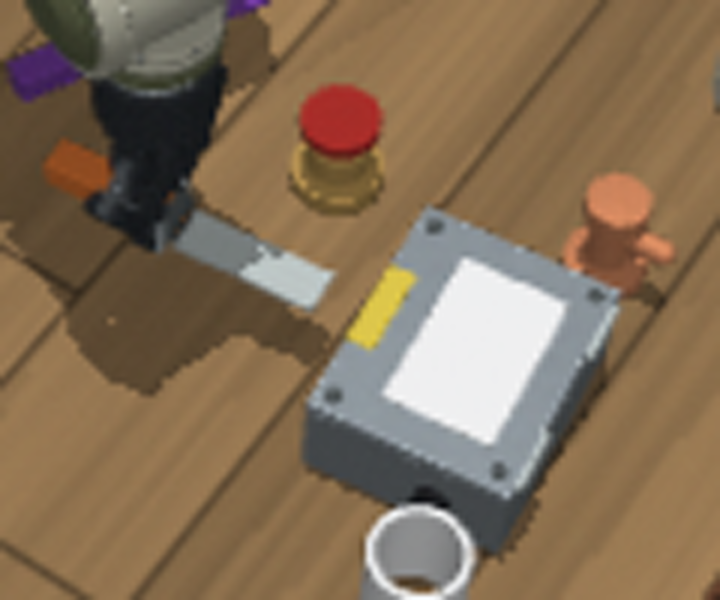

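View pics/t7c.png

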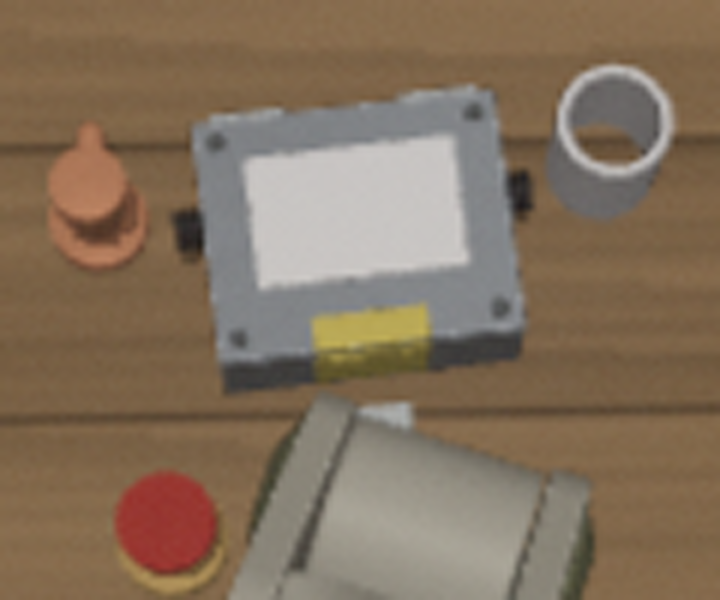

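View pics/wrist7.png

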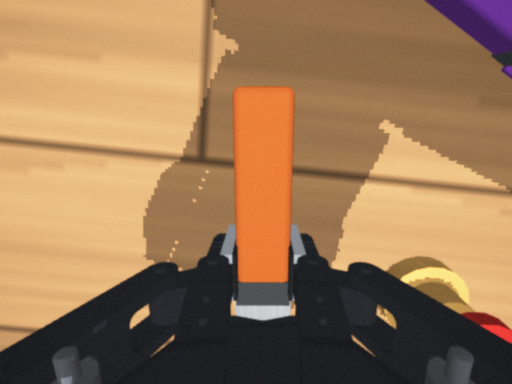

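```bash
cat >> h.py <<'E'
def tri(uvs,uvt):
    a,b=ray('scene',uvs); c,d=ray('top',uvt); b/=np.linalg.norm(b); d/=np.linalg.norm(d)
    k=np.linalg.lstsq(np.c_[b,-d],c-a,rcond=None)[0]; p,q=a+k[0]*b,c+k[1]*d; return (p+q)/2,np.linalg.norm(p-q)
E
python3 - <<'E'
from h import *
S=lambda x,y:(215+(x+.5)/6-.5,170+(y+.5)/6-.5)
T=lambda x,y:(200+(x+.5)/6-.5,90+(y+.5)/6-.5)
print('tip -y corner',tri(S(313,308),T(411,403)))
print('cover front -y corner (top)',tri(S(310,405),T(523,330)),'+y',tri(S(428,207),T(222,365)))
print('mark front corners',tri(S(372,349),T(430,340)),tri(S(411,268),T(313,350)) )
s=env.observe(); print('pred tip -y', s['position']-s['tool_rot'][:,0]*.114-s['tool_rot'][:,1]*.015+[0,0,.012])
F=np.array([.5895,-.019]); xb=np.array([.9945,.1045])
s_=s['position'][:2]; print('TCP in box',(s_-F)@xb,(s_-F)@[-.1045,.9945])
E
```

```text
tip -y corner (array([ 0.563 , -0.0379,  0.0568]), np.float64(0.0041680779886088815))
cover front -y corner (top) (array([ 0.6   , -0.097 ,  0.0611]), np.float64(0.0041850092546982486)) +y (array([0.5829, 0.0597, 0.0643]), np.float64(0.003763039645529493))
mark front corners (array([ 0.6023, -0.0446,  0.0531]), np.float64(0.01678766384653083)) (array([0.5943, 0.0152, 0.06  ]), np.float64(0.011899104079652095))
pred tip -y [ 0.5623 -0.037   0.0592]
TCP in box -0.14293311954729399 -0.00011843963712787941
```

```bash
python3 - <<'E'
from h import *
for f in('w5','w6','wrist7'):
    im=cv2.imread(f'pics/{f}.png').astype(float); sat=im[...,2]-im[...,0]
    out=[]
    for r in (100,110,120,130,200,230,260,270):
        row=(im[r-2:r+3,:,2]-im[r-2:r+3,:,0]).mean(0) # r-b
        # orange: r-b high (~200)
        seg=row[215:315]; 
        th=(seg[45:55].mean()+ (seg[:8].mean()+seg[-8:].mean())/2)/2
        i=np.where(seg>th)[0]; a,b=i[0],i[-1]
        a_=a-(seg[a]-th)/(seg[a]-seg[a-1]) ; b_=b+(seg[b]-th)/(seg[b]-seg[b+1]); out.append((round(215+a_,1),round(215+b_,1),round(b_-a_,2)))
    print(f,out)
    col=(im[60:120,255:275,2]-im[60:120,255:275,0]).mean(1); print(' end row', np.interp(0,*( lambda k:([0],[k]))(60+np.argmax(np.diff(col)))))
# expected width at each row for level handle, top at pads: camera ray geometry
E
```

```text
w5 [(np.float64(231.6), np.float64(292.2), np.float64(60.68)), (np.float64(231.9), np.float64(291.7), np.float64(59.81)), (np.float64(232.1), np.float64(291.5), np.float64(59.37)), (np.float64(232.4), np.float64(291.3), np.float64(58.88)), (np.float64(234.1), np.float64(288.8), np.float64(54.61)), (np.float64(234.7), np.float64(287.9), np.float64(53.19)), (np.float64(235.2), np.float64(286.9), np.float64(51.73)), (np.float64(235.5), np.float64(286.5), np.float64(51.01))]
 end row 85.0
w6 [(np.float64(233.2), np.float64(293.4), np.float64(60.17)), (np.float64(233.2), np.float64(293.1), np.float64(59.9)), (np.float64(233.5), np.float64(292.9), np.float64(59.38)), (np.float64(233.8), np.float64(292.5), np.float64(58.78)), (np.float64(235.1), np.float64(291.3), np.float64(56.13)), (np.float64(236.3), np.float64(289.2), np.float64(52.9)), (np.float64(237.2), np.float64(288.0), np.float64(50.83)), (np.float64(237.3), np.float64(287.9), np.float64(50.59))]
 end row 85.0
wrist7 [(np.float64(232.7), np.float64(293.8), np.float64(61.12)), (np.float64(232.9), np.float64(293.5), np.float64(60.6)), (np.float64(233.1), np.float64(293.2), np.float64(60.13)), (np.float64(233.4), np.float64(292.8), np.float64(59.46)), (np.float64(235.0), np.float64(290.6), np.float64(55.56)), (np.float64(236.2), np.float64(289.3), np.float64(53.06)), (np.float64(237.1), np.float64(288.1), np.float64(50.95)), (np.float64(237.2), np.float64(287.9), np.float64(50.69))]
 end row 85.0
```

Call:
{"name": "jog_arm", "arguments": {
  "deltas": [0, 0, 0.002, 0, 0, 0, 1, -0.01, 0, 0.002, 0, 0, 0, 1, -0.02, 0, 0.002, 0, 0, 0, 1, -0.03, 0, 0.002, 0, 0, 0, 1, -0.038, 0, 0.002, 0, 0, 0, 1, -0.044, 0, 0.002, 0, 0, 0, 1, -0.05, 0, 0.002, 0, 0, 0, 1, -0.05, 0, 0.002, 0, 0, 0, 1]
}}

```text
time_s: 10.03
position: [0.4851, -0.0298, 0.0445]
tool_rot: [[-0.994, -0.105, 0.003], [-0.105, 0.994, -0.001], [-0.002, -0.002, -1.0]]
ft_force: [-0.4, -0.3, -0.9]
grip_width: 0.0222
```

```bash
python3 - <<'E'
from h import *
st()
for n in('scene','top'): cv2.imwrite(f'pics/{n}8.png',eyes.get_image(n)[:,:,::-1])
crop('pics/scene8.png',225,180,100,80,7,'pics/s8c.png')
crop('pics/top8.png',230,120,70,60,10,'pics/t8c.png')
E
```

```text
t 10.03 p [ 0.4851 -0.0298  0.0445] yaw -173.94980335059546 z [ 0.0026 -0.0015 -1.    ] F [-0.3933 -0.3376 -0.9056] w 0.022221658796359487 q [ -17.4919   28.8994   99.4315   -0.0473   51.5038 -113.5126]
```

View pics/s8c.png

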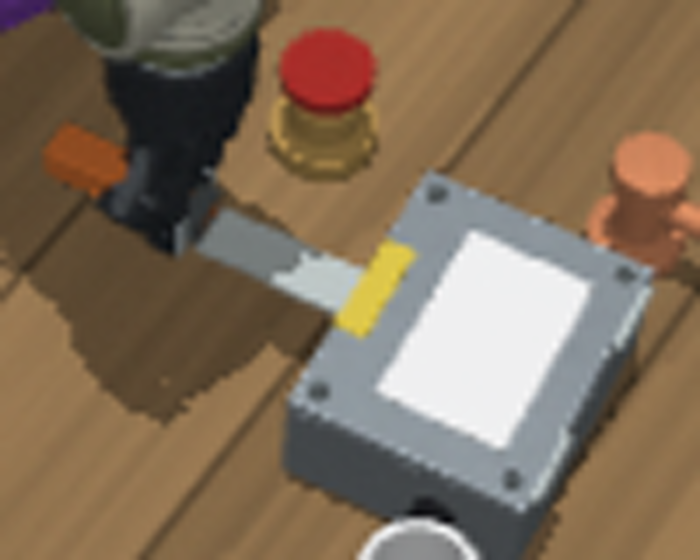

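View pics/t8c.png

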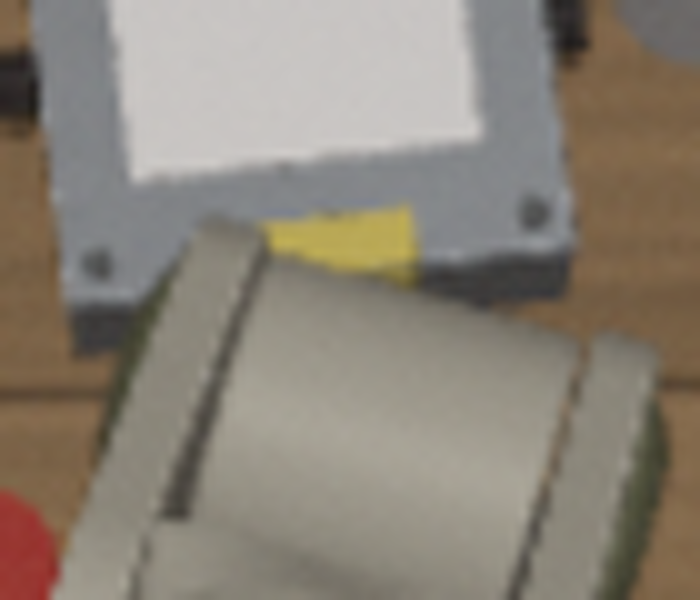

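The scene view shows the blade running under the yellow mark at about (277,222), and the force reads near zero, so the tip is in the slot. I'll insert further and start to lever.

```bash
cat >> h.py <<'E'
F0=np.array([.5895,-.019]); XB=np.array([.9945,.1045]); YB=np.array([-.1045,.9945])
def arc(ths,r=.103,dz=0,pitch=0):
    for th in ths:
        t=np.radians(th); x=.016-r*np.cos(t); z=.050+r*np.sin(t)+dz
        xy=F0+XB*x; print(th,end=' '); go((xy[0],xy[1],z),rot(186,pitch))
E
python3 - <<'E'
from h import *
arc([0,5,10,15,20,25])
E
```

```text
0 go [-0.0252, -0.0004, -0.0074, -0.0005, 0.0005, 0.0002]
5 go [-0.0258, -0.0004, -0.0194, -0.0005, 0.0005, 0.0002]
10 go [-0.0274, -0.0004, -0.0313, -0.0005, 0.0005, 0.0002]
15 go [-0.03, -0.0004, -0.043, -0.0005, 0.0005, 0.0002]
20 go [-0.0336, -0.0004, -0.0544, -0.0005, 0.0005, 0.0002]
25 go [-0.0382, -0.0005, -0.0655, -0.0005, 0.0005, 0.0002]
```

Call:
{"name": "jog_arm", "arguments": {
  "deltas": [-0.01, 0, 0, 0, 0, 0, 1, -0.02, 0, 0, 0, 0, 0, 1, -0.025, 0, 0, 0, 0, 0, 1, -0.025, 0, -0.004, 0, 0, 0, 1, -0.025, 0, -0.0074, 0, 0, 0, 1, -0.025, 0, -0.013, 0, 0, 0, 1, -0.026, 0, -0.019, 0, 0, 0, 1, -0.0265, 0, -0.025, 0, 0, 0, 1, -0.0275, 0, -0.031, 0, 0, 0, 1, -0.0285, 0, -0.037, 0, 0, 0, 1, -0.03, 0, -0.043, 0, 0, 0, 1, -0.03, 0, -0.043, 0, 0, 0, 1]
}}

```text
time_s: 11.13
position: [0.5068, -0.0275, 0.0776]
tool_rot: [[-0.994, -0.105, 0.003], [-0.105, 0.994, -0.002], [-0.003, -0.002, -1.0]]
ft_force: [-2.9, 0.6, -3.8]
grip_width: 0.0224
```

```bash
python3 - <<'E'
from h import *
st()
for n in('scene','wrist'): cv2.imwrite(f'pics/{n}9.png',eyes.get_image(n)[:,:,::-1])
crop('pics/scene9.png',225,160,110,100,7,'pics/s9c.png')
print(env.observe()['wrist_torque'])
E
```

```text
t 11.13 p [ 0.5068 -0.0275  0.0776] yaw -173.95375938722142 z [ 0.0028 -0.0016 -1.    ] F [-2.8938  0.5951 -3.7805] w 0.022368571903666062 q [ -16.4669   27.4965   94.069    -0.0488   58.2545 -112.4874]
[-0.0571  0.231   0.0149]
```

View pics/s9c.png

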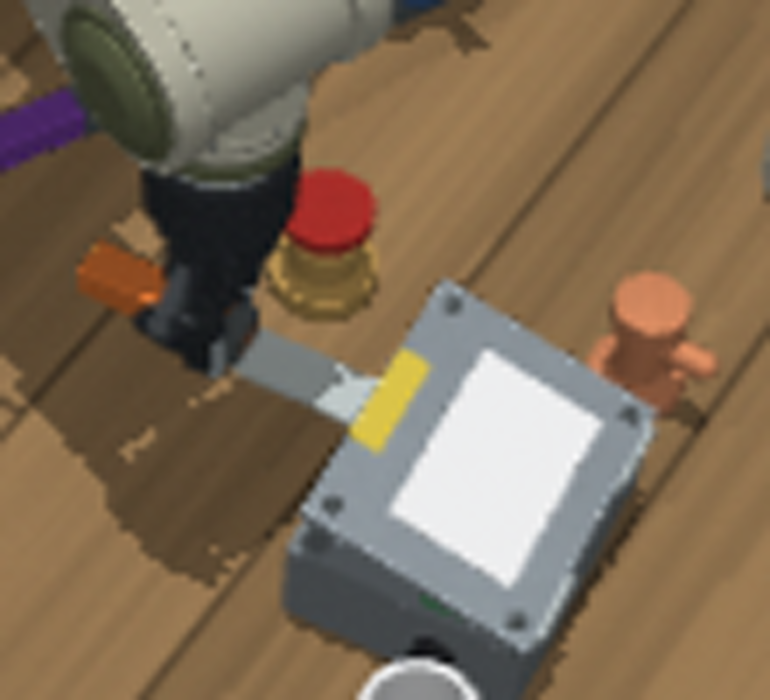

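View pics/wrist9.png

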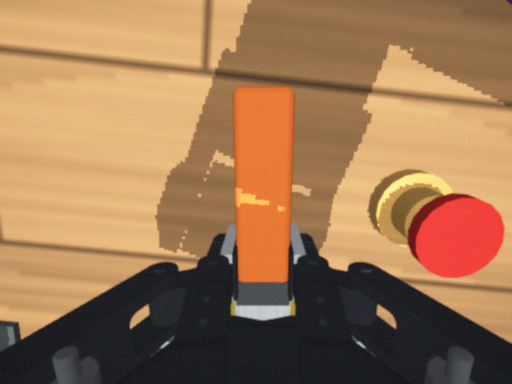

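The cover is opening: a gap shows at scene (271,234). The handle hasn't moved in the grip (end still at row 87). I'll carry on along the arc.

```bash
python3 - <<'E'
from h import *
arc([15,20,25,30,35,40,45,50,55])
E
```

```text
15 go [0.0007, -0.0002, 0.0007, -0.0006, 0.0011, 0.0002]
20 go [-0.0029, -0.0002, -0.0108, -0.0006, 0.0011, 0.0002]
25 go [-0.0076, -0.0003, -0.0218, -0.0006, 0.0011, 0.0002]
30 go [-0.0131, -0.0003, -0.0324, -0.0006, 0.0011, 0.0002]
35 go [-0.0196, -0.0003, -0.0425, -0.0006, 0.0011, 0.0002]
40 go [-0.0269, -0.0003, -0.052, -0.0006, 0.0011, 0.0002]
45 go [-0.035, -0.0004, -0.0608, -0.0006, 0.0011, 0.0002]
50 go [-0.0439, -0.0004, -0.0689, -0.0006, 0.0011, 0.0002]
55 go [-0.0534, -0.0004, -0.0761, -0.0006, 0.0011, 0.0002]
```

Call:
{"name": "jog_arm", "arguments": {
  "deltas": [-0.003, 0, -0.011, 0, 0, 0, 1, -0.0055, 0, -0.016, 0, 0, 0, 1, -0.0076, 0, -0.022, 0, 0, 0, 1, -0.01, 0, -0.027, 0, 0, 0, 1, -0.013, 0, -0.0325, 0, 0, 0, 1, -0.0165, 0, -0.038, 0, 0, 0, 1, -0.0195, 0, -0.0425, 0, 0, 0, 1, -0.027, 0, -0.052, 0, 0, 0, 1, -0.031, 0, -0.0565, 0, 0, 0, 1, -0.035, 0, -0.061, 0, 0, 0, 1, -0.044, 0, -0.069, 0, 0, 0, 1, -0.044, 0, -0.069, 0, 0, 0, 1]
}}

```text
time_s: 12.23
position: [0.5406, -0.024, 0.1296]
tool_rot: [[-0.994, -0.105, 0.005], [-0.105, 0.994, -0.002], [-0.005, -0.002, -1.0]]
ft_force: [0.2, -0.5, -1.9]
grip_width: 0.0223
```

```bash
python3 - <<'E'
from h import *
st()
for n in('scene',): cv2.imwrite(f'pics/{n}10.png',eyes.get_image(n)[:,:,::-1])
crop('pics/scene10.png',225,140,110,110,6,'pics/s10c.png')
print(env.observe()['wrist_torque'])
arc([50,55,60,65,70,75,80,85,90,92,94])
E
```

```text
t 12.23 p [ 0.5406 -0.024   0.1296] yaw -173.94845240253426 z [ 0.0047 -0.0017 -1.    ] F [ 0.1588 -0.4685 -1.8879] w 0.022310783869694328 q [ -15.0661   26.3357   85.1546   -0.0265   68.223  -111.1076]
[0.0125 0.0427 0.0729]
50 go [0.001, -0.0003, 0.0004, -0.0007, 0.0015, 0.0002]
55 go [-0.0086, -0.0003, -0.0069, -0.0007, 0.0015, 0.0002]
60 go [-0.0187, -0.0003, -0.0133, -0.0007, 0.0015, 0.0002]
65 go [-0.0294, -0.0003, -0.0188, -0.0007, 0.0015, 0.0002]
70 go [-0.0404, -0.0003, -0.0233, -0.0007, 0.0015, 0.0002]
75 go [-0.0519, -0.0004, -0.0269, -0.0007, 0.0015, 0.0002]
80 go [-0.0636, -0.0004, -0.0294, -0.0007, 0.0015, 0.0002]
85 go [-0.0755, -0.0004, -0.0309, -0.0007, 0.0015, 0.0002]
90 go [-0.0874, -0.0004, -0.0314, -0.0007, 0.0015, 0.0002]
92 go [-0.0922, -0.0004, -0.0313, -0.0007, 0.0015, 0.0002]
94 go [-0.097, -0.0004, -0.031, -0.0007, 0.0015, 0.0002]
```

View pics/s10c.png

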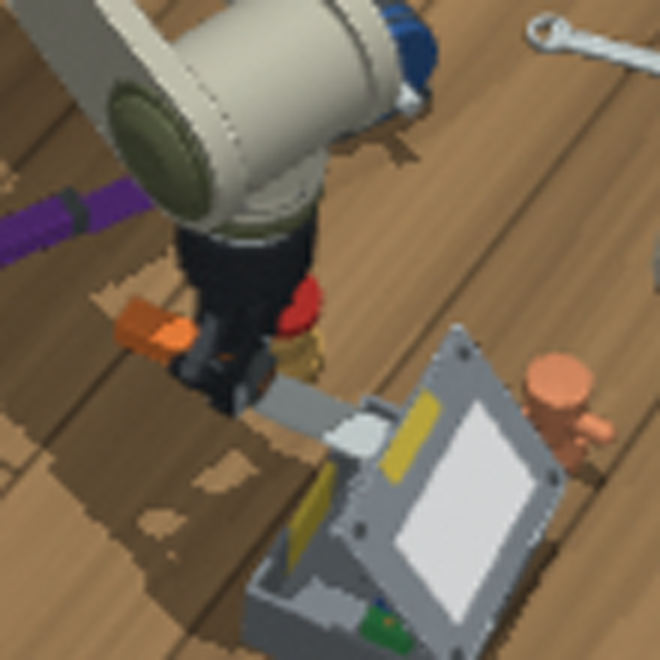

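The cover stands open by about 45–50°, with the blade tip against its underside at scene (285,212). I'll carry on to about 90°.

Call:
{"name": "jog_arm", "arguments": {
  "deltas": [-0.004, 0, -0.004, 0, 0, 0, 1, -0.0086, 0, -0.007, 0, 0, 0, 1, -0.0135, 0, -0.01, 0, 0, 0, 1, -0.0187, 0, -0.0133, 0, 0, 0, 1, -0.024, 0, -0.016, 0, 0, 0, 1, -0.0295, 0, -0.019, 0, 0, 0, 1, -0.035, 0, -0.021, 0, 0, 0, 1, -0.0405, 0, -0.0233, 0, 0, 0, 1, -0.052, 0, -0.027, 0, 0, 0, 1, -0.0636, 0, -0.0294, 0, 0, 0, 1, -0.074, 0, -0.031, 0, 0, 0, 1, -0.08, 0, -0.031, 0, 0, 0, 1]
}}

```text
time_s: 13.28
position: [0.6, -0.0175, 0.1523]
tool_rot: [[-0.994, -0.105, 0.003], [-0.105, 0.994, -0.001], [-0.003, -0.002, -1.0]]
ft_force: [-2.5, -1.0, -0.5]
grip_width: 0.0224
```

```bash
python3 - <<'E'
from h import *
st()
for n in('scene','top'): cv2.imwrite(f'pics/{n}11.png',eyes.get_image(n)[:,:,::-1])
crop('pics/scene11.png',225,120,110,130,5,'pics/s11c.png')
crop('pics/top11.png',200,70,130,110,6,'pics/t11c.png')
arc([86,88,90,92,94,96])
E
```

```text
t 13.28 p [ 0.6    -0.0175  0.1523] yaw -173.95659255117977 z [ 0.0032 -0.0014 -1.    ] F [-2.4746 -0.9664 -0.4951] w 0.022381976239298006 q [ -12.9441   30.3863   73.4077   -0.0379   76.0066 -108.9783]
86 go [0.0022, -0.0004, -0.0011, -0.0006, 0.001, 0.0002]
88 go [-0.0026, -0.0004, -0.0014, -0.0006, 0.001, 0.0002]
90 go [-0.0074, -0.0004, -0.0014, -0.0006, 0.001, 0.0002]
92 go [-0.0122, -0.0004, -0.0013, -0.0006, 0.001, 0.0002]
94 go [-0.017, -0.0004, -0.0011, -0.0006, 0.001, 0.0002]
96 go [-0.0217, -0.0004, -0.0006, -0.0006, 0.001, 0.0002]
```

View pics/s11c.png

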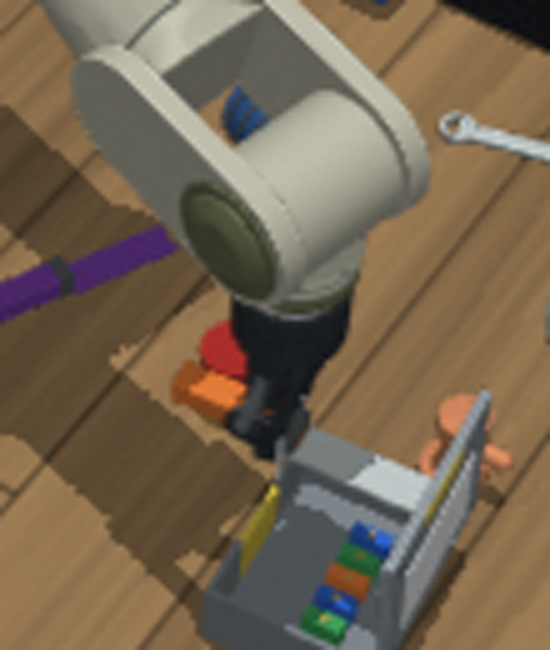

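View pics/t11c.png

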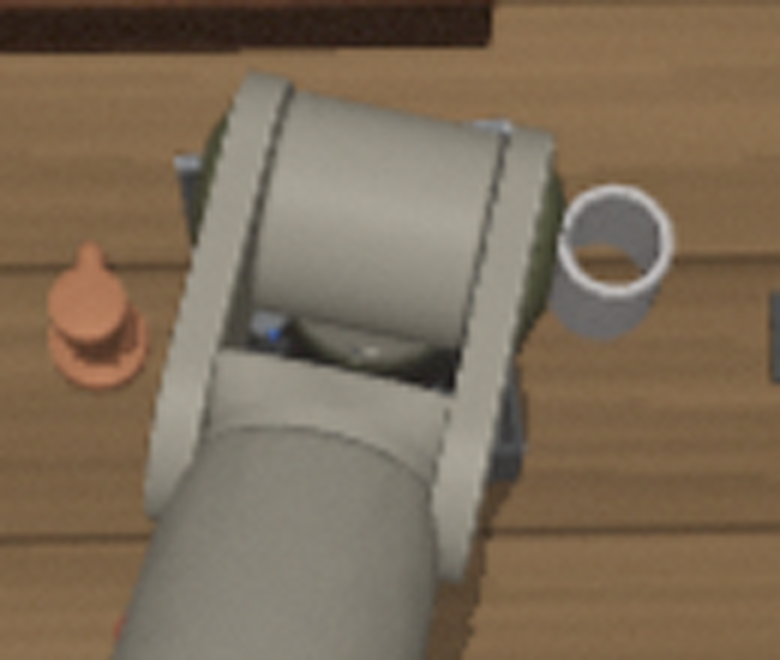

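```bash
cat >> h.py <<'E'
def cov(th,y,top=False):
    t=np.radians(th); x=.130-.130*np.cos(t); z=.062+.130*np.sin(t)
    if top: x+=.008*np.sin(t); z+=.008*np.cos(t)
    xy=F0+XB*x+YB*y; return np.array([xy[0],xy[1],z])
E
python3 - <<'E'
from h import *
for th in(82,86,90,94,98):
    print(th,[(proj('scene',cov(th,y,k))-[225,120])*5+2 for y,k in((.08,0),(.08,1),(-.08,0),(-.08,1))],'top',[(proj('top',cov(th,y,k))-[200,70])*6+2.5 for y,k in((.08,0),(.08,1),(-.08,0),(-.08,1))])
# hinge corner check
h=lambda y:np.r_[F0+XB*.13+YB*y,.062]
print((proj('scene',h(-.08))-[225,120])*5)
E
```

```text
82 [array([465.5716, 379.7648]), array([476.6706, 383.4188]), array([364.432 , 558.8604]), array([375.9909, 563.1722])] top [array([178.19 , 194.116]), array([176.1551, 177.394 ]), array([512.0511, 155.6133]), array([510.0204, 138.956 ])]
86 [array([478.1513, 384.208 ]), array([489.2648, 388.4002]), array([377.5521, 564.0345]), array([389.1629, 568.8606])] top [array([175.9148, 175.3098]), array([173.9416, 158.9033]), array([509.6928, 136.8899]), array([507.5692, 120.5645])]
90 [array([490.7138, 389.2501]), array([501.7754, 393.9585]), array([390.6958, 569.7783]), array([402.2884, 575.0926])] top [array([173.7156, 156.9128]), array([171.8167, 140.9265]), array([507.2358, 118.5942]), array([505.0331, 102.7049])]
94 [array([503.1837, 394.8643]), array([514.1264, 400.063 ]), array([403.7834, 576.0606]), array([415.2871, 581.8333])] top [array([171.6066, 139.0424]), array([169.7938, 123.5772]), array([504.696 , 100.8427]), array([502.4287,  85.4895])]
98 [array([515.4853, 401.0196]), array([526.2425, 406.679 ]), array([416.7349, 582.8459]), array([428.0788, 589.0433])] top [array([169.6009, 121.811 ]), array([167.8853, 106.9627]), array([502.09  ,  83.7469]), array([499.773 ,  69.0249])]
[368.4792 665.5195]
```

```bash
python3 - <<'E'
from h import *
crop('pics/scene11.png',290,190,45,60,10,'pics/s11d.png')
E
```

```text
(no output)
```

View pics/s11d.png

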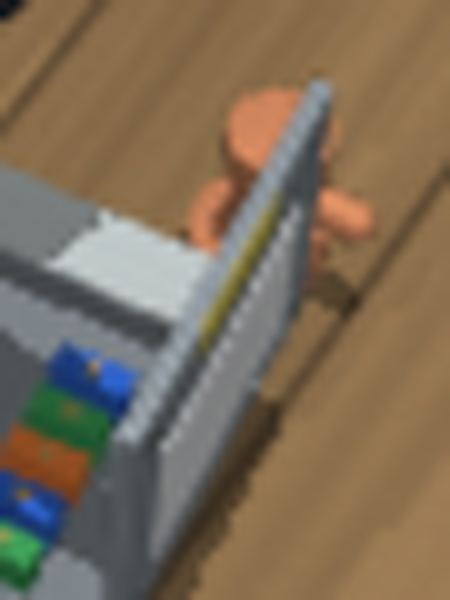

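The cover stands at about 86°: its far corner is at scene (322,198), where I predicted 86° would put it. I'll push it a little more, by about 4–5°.

Call:
{"name": "jog_arm", "arguments": {
  "deltas": [-0.003, 0, -0.001, 0, 0, 0, 1, -0.006, 0, -0.001, 0, 0, 0, 1, -0.009, 0, -0.001, 0, 0, 0, 1, -0.011, 0, -0.001, 0, 0, 0, 1, -0.011, 0, -0.001, 0, 0, 0, 1, -0.011, 0, -0.001, 0, 0, 0, 1]
}}

```text
time_s: 13.88
position: [0.6072, -0.0167, 0.1527]
tool_rot: [[-0.994, -0.105, 0.002], [-0.105, 0.994, -0.001], [-0.002, -0.002, -1.0]]
ft_force: [-0.0, -0.3, -0.9]
grip_width: 0.0222
```

```bash
python3 - <<'E'
from h import *
st()
for n in('scene',): cv2.imwrite(f'pics/{n}12.png',eyes.get_image(n)[:,:,::-1])
crop('pics/scene12.png',290,190,45,60,10,'pics/s12d.png')
for th in (86,88,90,92): print(th,[(proj('scene',cov(th,y,k))-[290,190])*10+4.5 for y,k in((.08,0),(.08,1),(-.08,0),(-.08,1))])
E
```

```text
t 13.88 p [ 0.6072 -0.0167  0.1527] yaw -173.9695409541863 z [ 0.0024 -0.0013 -1.    ] F [-0.0084 -0.3484 -0.9448] w 0.022168307652846237 q [ -12.7145   31.06     72.0688   -0.0444   76.7217 -108.7347]
86 [array([306.8026,  68.916 ]), array([329.0297,  77.3004]), array([105.6042, 428.569 ]), array([128.8257, 438.2211])]
88 [array([319.3788,  73.8115]), array([341.5706,  82.7181]), array([118.7519, 434.1741]), array([141.9729, 444.3215])]
90 [array([331.9277,  79.0002]), array([354.0507,  88.417 ]), array([131.8916, 440.0567]), array([155.0768, 450.6853])]
92 [array([344.4302,  84.4751]), array([366.4511,  94.3891]), array([145.0033, 446.2086]), array([168.1172, 457.3035])]
```

View pics/s12d.png

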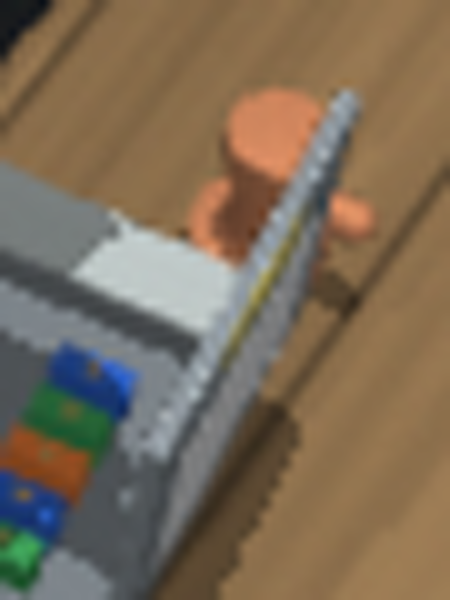

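The cover's far corner now sits at about scene (325,199), which is about 90–91°, and the tip force is nil. I'll back the tool straight off.

Call:
{"name": "jog_arm", "arguments": {
  "deltas": [0.02, 0, 0, 0, 0, 0, 1, 0.06, 0, 0, 0, 0, 0, 1, 0.11, 0, 0, 0, 0, 0, 1, 0.16, 0, 0, 0, 0, 0, 1, 0.21, 0, 0, 0, 0, 0, 1, 0.23, 0, -0.01, 0, 0, 0, 1, 0.23, 0, -0.01, 0, 0, 0, 1]
}}

```text
time_s: 14.52
position: [0.4332, -0.0349, 0.1612]
tool_rot: [[-0.995, -0.104, 0.003], [-0.104, 0.995, -0.002], [-0.003, -0.002, -1.0]]
ft_force: [0.4, 0.5, -1.5]
grip_width: 0.0224
```

```bash
python3 - <<'E'
from h import *
st(); go((.4414,-.3178,.12),rot(157.7))
E
```

```text
t 14.52 p [ 0.4332 -0.0349  0.1612] yaw -174.02517337731155 z [ 0.0032 -0.0019 -1.    ] F [ 0.3783  0.544  -1.4737] w 0.02240190216545116 q [ -20.2617   14.5002   98.4021   -0.0393   66.8859 -116.221 ]
go [0.0286, -0.3762, 0.0557, -0.0004, 0.0011, 0.1571]
```

Call:
{"name": "jog_arm", "arguments": {
  "deltas": [0.028, -0.376, 0.02, 0, 0.001, 0.157, 1, 0.028, -0.376, 0.02, 0, 0.001, 0.157, 1, 0.028, -0.376, 0.02, 0, 0.001, 0.157, 1, 0.028, -0.376, 0.02, 0, 0.001, 0.157, 1, 0.028, -0.376, 0.02, 0, 0.001, 0.157, 1, 0.028, -0.376, 0.02, 0, 0.001, 0.157, 1, 0.028, -0.376, 0.02, 0, 0.001, 0.157, 1, 0.028, -0.376, 0.03, 0, 0.001, 0.157, 1, 0.028, -0.376, 0.055, 0, 0.001, 0.157, 1, 0.028, -0.376, 0.055, 0, 0.001, 0.157, 1, 0.028, -0.376, 0.055, 0, 0.001, 0.157, 1]
}}

```text
time_s: 15.43
position: [0.4446, -0.3173, 0.1187]
tool_rot: [[-0.926, 0.378, -0.002], [0.378, 0.926, 0.0], [0.002, -0.001, -1.0]]
ft_force: [0.3, -0.5, -1.0]
grip_width: 0.0224
```

```bash
python3 - <<'E'
from h import *
st(); 
for n in('wrist','top','scene'): cv2.imwrite(f'pics/{n}13.png',eyes.get_image(n)[:,:,::-1])
crop('pics/top13.png',200,70,130,110,6,'pics/t13c.png')
crop('pics/scene13.png',225,120,110,130,5,'pics/s13c.png')
go((.4414,-.3178,.032),rot(157.7))
E
```

```text
t 15.43 p [ 0.4446 -0.3173  0.1187] yaw 157.78629886934746 z [-0.0018  0.0001 -1.    ] F [ 0.3233 -0.4703 -0.9655] w 0.022430125952122293 q [ -47.9058   27.6571   84.895    -0.0783   67.5208 -115.6621]
go [0.0044, -0.0019, 0.1174, -0.0006, 0.0003, 0.0006]
```

View pics/wrist13.png

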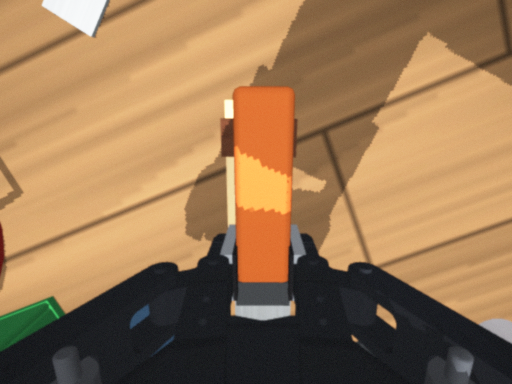

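View pics/t13c.png

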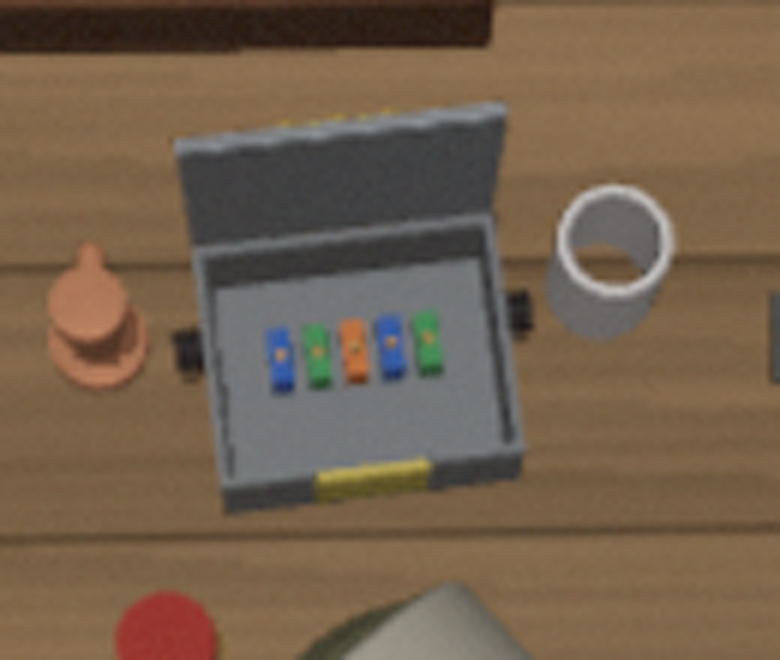

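View pics/s13c.png

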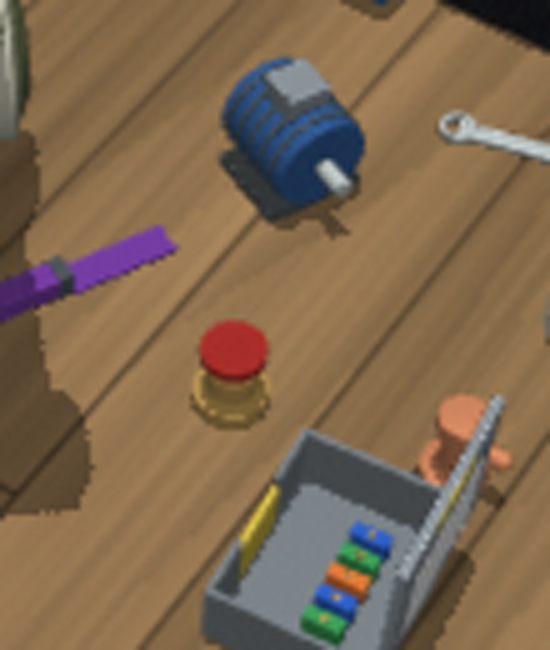

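The cover stands upright: the top view matches my 90° prediction within about 1 px. The valve is upright at (228,176) and the bystanders look unmoved. The tool is lined up over the rest, so I'll lower it.

Call:
{"name": "jog_arm", "arguments": {
  "deltas": [0.0044, -0.003, 0.04, 0, 0, 0, 1, 0.0044, -0.003, 0.08, 0, 0, 0, 1, 0.0044, -0.003, 0.1, 0, 0, 0, 1, 0.0044, -0.003, 0.113, 0, 0, 0, 1, 0.0044, -0.003, 0.117, 0, 0, 0, 1, 0.0044, -0.003, 0.119, 0, 0, 0, 1, 0.0044, -0.003, 0.121, 0, 0, 0, 1, 0.0044, -0.003, 0.1225, 0, 0, 0, 1, 0.0044, -0.003, 0.1225, 0, 0, 0, 1]
}}

```text
time_s: 16.33
position: [0.4406, -0.3187, 0.0278]
tool_rot: [[-0.926, 0.378, -0.0], [0.378, 0.926, -0.002], [-0.0, -0.002, -1.0]]
ft_force: [-0.5, 0.0, -0.9]
grip_width: 0.0222
```

```bash
python3 - <<'E'
from h import *
st(); print(env.observe()['wrist_torque'])
cv2.imwrite('pics/w14.png',eyes.get_image('wrist')[:,:,::-1])
E
```

```text
t 16.33 p [ 0.4406 -0.3187  0.0278] yaw 157.77730930305546 z [-0.0002 -0.0019 -1.    ] F [-0.5403  0.0166 -0.8636] w 0.022246165388813802 q [ -48.3179   34.5353   90.8772   -0.0991   54.5167 -116.0377]
[ 0.0338 -0.0279  0.034 ]
```

View pics/w14.png

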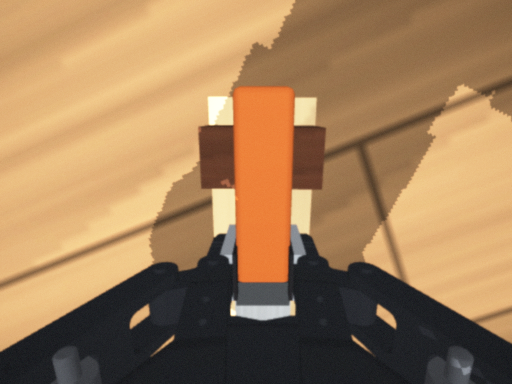

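The tool is centred on the rest (block from x=199 to 324, handle from 234 to 294). I'll lower the last 2 mm to contact.

Call:
{"name": "jog_arm", "arguments": {
  "deltas": [0, 0, 0.001, 0, 0, 0, 1, 0, 0, 0.002, 0, 0, 0, 1, 0, 0, 0.003, 0, 0, 0, 1, 0, 0, 0.003, 0, 0, 0, 1]
}}

```text
time_s: 16.72
position: [0.4404, -0.3186, 0.0258]
tool_rot: [[-0.926, 0.378, -0.0], [0.378, 0.926, -0.002], [-0.0, -0.002, -1.0]]
ft_force: [-2.1, 2.5, 8.8]
grip_width: 0.0228
```

```bash
python3 - <<'E'
from h import *
st(); print(env.observe()['wrist_torque'])
E
```

```text
t 16.72 p [ 0.4404 -0.3186  0.0258] yaw 157.7697524669566 z [-0.0005 -0.0017 -1.    ] F [-2.1168  2.4535  8.8304] w 0.02277266621683607 q [ -48.3263   34.7028   90.9872   -0.1022   54.2557 -116.0364]
[ 0.2562  0.2167 -0.0662]
```

Contact: 8.8 N upward. I'll release slowly to part opening and check before rising.

Call:
{"name": "jog_arm", "arguments": {
  "deltas": [0, 0, -0.0005, 0, 0, 0, 0.35, 0, 0, -0.0005, 0, 0, 0, 0.3, 0, 0, -0.0005, 0, 0, 0, 0.2, 0, 0, -0.0005, 0, 0, 0, 0.1, 0, 0, -0.0005, 0, 0, 0, 0, 0, 0, -0.0005, 0, 0, 0, -0.1, 0, 0, -0.0005, 0, 0, 0, -0.2, 0, 0, -0.0005, 0, 0, 0, -0.2],
  "grip_force": 20
}}

```text
time_s: 17.38
position: [0.4403, -0.3185, 0.0253]
tool_rot: [[-0.926, 0.378, -0.001], [0.378, 0.926, -0.001], [0.001, -0.001, -1.0]]
ft_force: [-0.1, 0.2, -0.4]
grip_width: 0.0513
```

```bash
python3 - <<'E'
from h import *
st(); cv2.imwrite('pics/w15.png',eyes.get_image('wrist')[:,:,::-1])
E
```

```text
t 17.38 p [ 0.4403 -0.3185  0.0253] yaw 157.77273720824937 z [-0.0012 -0.0008 -1.    ] F [-0.1115  0.2337 -0.3714] w 0.05133668777633567 q [ -48.324    34.7606   91.0008   -0.1      54.247  -116.0384]
```

View pics/w15.png

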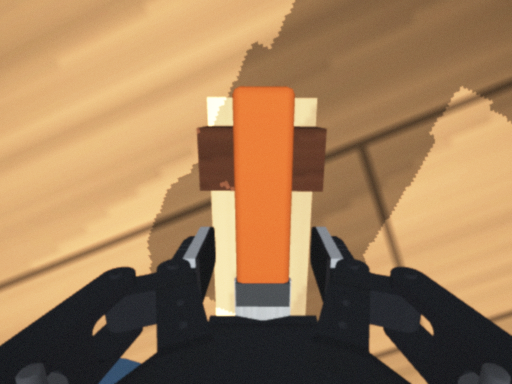

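Both fingers are clear of the handle and the tool lies flat. I'll rise, moving back towards the robot.

Call:
{"name": "jog_arm", "arguments": {
  "deltas": [0, 0, -0.02, 0, 0, 0, -0.2, 0, 0, -0.06, 0, 0, 0, -0.2, 0, 0, -0.1, 0, 0, 0, -0.3, 0.0, 0, -0.16, 0, 0, 0, -0.5, 0.05, 0, -0.22, 0, 0, 0, -0.5, 0.1, 0, -0.26, 0, 0, 0, -0.5, 0.13, 0, -0.26, 0, 0, 0, -0.5, 0.13, 0, -0.26, 0, 0, 0, -0.5, 0.13, 0, -0.26, 0, 0, 0, -0.5]
}}

```text
time_s: 18.18
position: [0.3494, -0.2811, 0.2217]
tool_rot: [[-0.925, 0.379, 0.001], [0.379, 0.925, -0.003], [-0.002, -0.003, -1.0]]
ft_force: [0.4, 0.2, -0.3]
grip_width: 0.0637
```

```bash
python3 - <<'E'
from h import *
st()
for n in('wrist','top','scene'): cv2.imwrite(f'pics/{n}16.png',eyes.get_image(n)[:,:,::-1])
crop('pics/scene16.png',165,225,80,80,6,'pics/s16c.png')
a=cv2.imread('pics/top0.png').astype(int);b=cv2.imread('pics/top16.png').astype(int)
d=(abs(a-b).max(2)>40).astype(np.uint8); n,l,s,c=cv2.connectedComponentsWithStats(d)
for i in range(1,n):
    if s[i,4]>8: print(s[i])
E
```

```text
t 18.18 p [ 0.3494 -0.2811  0.2217] yaw 157.70756751505445 z [ 0.0006 -0.0032 -1.    ] F [ 0.3746  0.2071 -0.3214] w 0.06370667157194901 q [ -53.9548   12.0105   90.4399   -0.0823   77.3847 -121.6444]
[ 229   87   57   58 2079]
[252 141  20   8 123]
[355 157  17  27 105]
[371 163   4   3  10]
[255 164  15  19 192]
[367 167   6  12  41]
[219 169  17  17 213]
[ 283  174  147  144 7335]
[239 215  43  38 528]
[ 179  216  148  168 8091]
[373 216   7   9  18]
[   0  257  160  127 8371]
[ 25 268  10  11  77]
[ 66 272  10   6  19]
[ 234  302   62   74 1968]
[231 319   6   8  19]
[ 90 339  17  19 143]
[178 345   6   5   9]
[189 345   7   6  12]
[162 346  10   7  22]
[148 351  85  33 993]
[221 370  32  14 205]
[ 86 380   4   4  12]
```

View pics/top16.png

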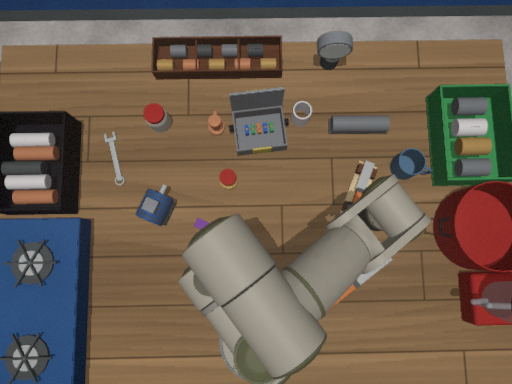

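View pics/scene16.png

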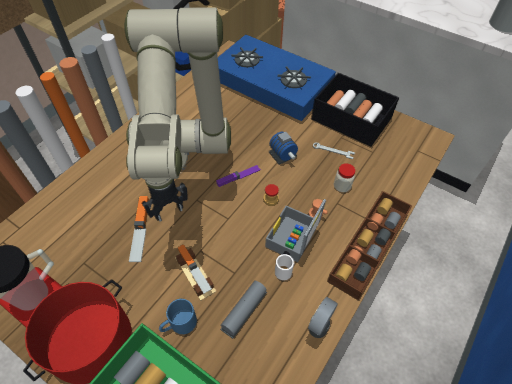

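View pics/wrist16.png

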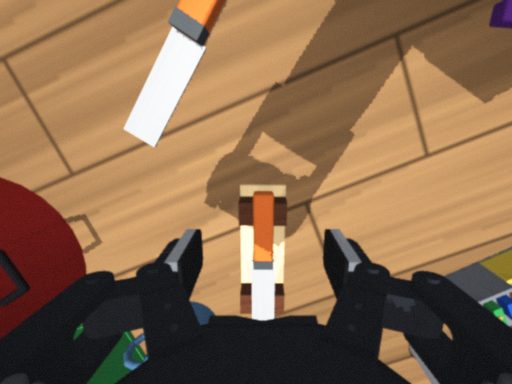

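View pics/s16c.png

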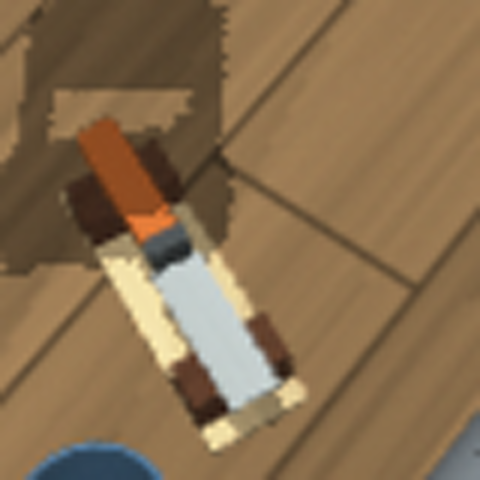

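The pry tool lies centred and flat across both blocks, at scene (182–212, 246–292). The cover is upright, the valve is clear and upright at top (228,178), and no bystander shows any change. I'll hand the job in.

```bash
python3 - <<'E'
from rig import close_job
print(close_job())
E
```

```text
the job is handed in; nothing more can be done
None
```

The job is done and handed in at about 18.3 s of the 64 s allowed; no verdict was reported.

- **Valve:** I slid it about 110 mm sideways with the fingers straddling its foot. It stands upright, about 115 mm from the notch's middle (over 70 mm was needed).
- **Cover:** I levered it up from the notch with the blade, keeping the blade level, then swung it back. The top view fits 90° within about a pixel, and the scene view read 1–2° more. The cover's path stayed clear of the gripper by my geometry, and the pictures showed no touch.
- **Pry tool:** It lies flat and centred across both blocks of its rest. It touched down at about 9 N, then I released it, and the arm stood clear.
- **Other things:** Comparing the first and last top views showed no bystander moved where they could be seen.

**Checks that disagreed:** positions found from the scene and top cameras together were 4 mm off sideways and about 7 mm low on the cover. I set the blade height from the arm's own readings instead. The blade then entered the slot with almost no force.

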